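# Press a target frame corner home with a quick clamp, then open it

### The arm

A 6-joint arm with a two-finger parallel gripper is mounted at the origin on the work surface. World frame = base frame: x ahead of the robot, y to its left, z up, the work surface at z = 0. Lengths are in m, angles in degrees, forces in N, time in s.
With the tool pointing down it reaches from about 0.4 to 0.825 m from the base axis. Payload 7 kg.
Tool frame: the origin (TCP) lies on the centre line of the jaws, within the pads' length; the fingertips stand 11 mm ahead of it and the grasp point (between the pads) lies 8 mm behind it; z points along the fingers, y is the direction in which the jaws open and shut (so a half turn about z gives the same grasp; the last joint's range is limited). The gripper opens to 88 mm and grips with 3 to 60 N. Pads are 19 mm wide; open, the fingers measure 130 mm over their backs; the gripper's body (78 mm by 193 mm) begins 47 mm behind the grasp point.
Start: joints at [-56.087, 20.546, 0.682, 0, -70.136, -16.507], TCP at [0.202, -0.644, 0.238] pointing down, gripper open.
Joint ranges: [-176.03, 176.03], [-82.01, 121.73], [-58.28, 71.71], [-173.87, 95.51], [-174.79, -0.11], [-173.66, 173.66]. Speed limits (degrees/s): [136.94, 136.94, 172.46, 180, 180, 180].

### API

Orientations are given as [roll, pitch, yaw] about the fixed x, y, z axes, in that order (R = Rz(yaw) Ry(pitch) Rx(roll)).
In Python, from plant import ctrl, cams, order gives the robot as it stands.
- The arm moves only by the tool jog_arm, never from a script. Its argument "motion" is a list of rows, each an object with "offset": the shift along the tool's x, y, z in mm, a list of three; "roll": the turn about the tool's z in rad; "hand": the finger opening in mm, from 0 to 87.6. A call has 1 to 20 rows; each row is the pose to reach, as a shift and turn from the pose commanded when the call began, along the tool's axes at that moment; what a row does not reach only later rows make up. A row lasts 1/12 s, in which the tool goes at most 41.7 mm and 7.16 degrees, less where a joint would pass 70% of its speed; a pose out of reach is approached as far as the arm can. A call with a gripper value outside its range is refused whole. The fingers move at their own pace and stop on an object; the grip force is fixed at half the most. Time passes only in rows, so rows that repeat a pose let the fingers close. It gives the time, the measured TCP pose, the force and the opening at its end, in the units of the state.
- ctrl.get_obs(): the state, without advancing time (a new reading comes with each control period).
- cams.snapshot(name): name is "scene" or "top" or "wrist"; returns a dict with "img" (480x640x3 uint8, red, green, blue), "K" (3x3 intrinsics, pixels), "cam_to_world" (4x4, takes a point from camera to world coordinates); the wrist camera has in their place "T_tool_cam" (4x4, takes a point from camera to tool coordinates, whose origin is the TCP and whose axes are the flange's). Camera axes: x right, y down, z forward; pixel columns grow to the right and rows downward; lengths in m; the calibration is good to about 2 mm. A picture is of the moment at which its call begins: read the wrist's pose just before it. There is no depth.
- order.close_job(): hands the job in, once; it reports no verdict.
The state is a dict: "clock": time; "joint_pos": joint angles; "qvel": joint speeds; "tau": joint torques, N m; "tool_pos": TCP position; "orientation": TCP orientation; "force": force on the tool from outside, world axes, zero at the start; "moment": the same for the moment, N m; "opening": finger opening in m.
Only numpy, scipy, OpenCV 4.12 (cv2) and the standard library are available. Lean on these libraries where they do the work, as an engineer would, in place of code of your own. Each camera call takes 0.05 s, during which the arm holds its last target. There are 200 camera calls.

### The job

Use the quick clamp on the assembly board to press the dowelled rail fully home into the stile of the pine target frame: pump the clamp's trigger until the joint is closed tight, squeezing gently so that the soft pine is not dented. Then press the red release lever and slide the clamp's head all the way back to its end stop, let go, and leave the closed frame lying on the board and everything else as it was.

Things in the scene. Friction and masses are not known exactly. Their poses are not given: they have to be found in the camera images.
- clamp: Fixed: plywood board 200 x 390 x 12 mm holding a one-hand bar clamp on its side. Origin on the table under the bar's axis; y runs along the bar (345 x 20 x 8 mm, steel, at height 34 mm) to the orange fixed jaw, x across it to the jaws' open side. The sliding head's pistol handle and trigger reach out to -x, beyond the board's edge at x = -30 mm, over the bare table.
- head (a joint): Black sliding head, m along the bar's +y: 0 at the wooden end stop, grows towards the work, 0.085 at most. Block 52 x 67 mm, top at 50 mm. A ratchet with a tooth every 4.5 mm lets it go forward (2 N; it may settle back 1 to 3 mm to a tooth) and bars its way back unless the release lever is held fully pressed; then it slides back at 2 to 4 N.
- trigger (a joint): Trigger in front of the handle, rad: 0 at rest (sprung, 1 to 3 N), 0.31 fully squeezed. A full squeeze moves the head one tooth (4.5 mm); its first third is idle and it must come right back between squeezes. The jaw pushes with about twice the fingers' squeeze: 16 to 20 N is enough to drive the dowels home, over about 23 N dents the pine. Once home, a squeeze no longer moves the head on.
- release (a joint): Red release lever on the head's upper side, a rocker, rad: 0.06 to 0.15 at rest (sprung), 0.27 fully pressed down, against a firm stop. Only from about 0.25 on is the head free to slide back; it locks again when let go. Pressing takes 2 to 5 N at the tab's middle; press on to 10 to 15 N to be at the stop. While the clamp is tight the head jumps back a few mm as it frees.
- handle (a point): Middle of the handle's rear face (the side away from the work), at height 34 mm; it lies at x = -67 mm, y = joint head - 142.5 mm in the clamp's frame. The handle is a straight bar 22 mm thick along y, 26 mm high (21 to 47 mm), reaching from 44 mm towards +x to 54 mm towards -x of this point.
- trigger_front (a point): Front face (the side towards the work) of the trigger, opposite point handle, at height 34 mm; 62 mm ahead of point handle along the bar at rest, 36 mm when fully squeezed. The trigger's grip is 12 mm thick, 22 mm high (23 to 45 mm), 72 mm long, leaning 0.15 rad forward at rest, 0.15 back when squeezed. Both are over the bare table, open from above.
- release_tab (a point): Middle of the release lever's tab, on its upper face, 65 mm above the table at rest, 5 to 7 mm lower when pressed. The tab is 30 mm across the bar and 32 mm along it, level when pressed and rising to the rear at rest; at its rear end (-y, 14 mm behind this point) stands a lip 8 mm high, by which the pressed lever and head can be drawn back.
- end_stop (a point): Face of the wooden block against which the head's rear comes to rest, on the bar's axis.
- frame: Loose pine stile of the target frame, 140 x 40 x 30 mm, lying on the board between the jaws; origin at the centre of its underside, x along its length. Near its end the rail stands on its -y side. It starts up to 5 mm short of the fixed jaw's rubber pad.
- rail (a joint): Pine rail 34 x 90 x 30 mm whose two dowels are partly in the stile: gap between the rail's shoulder and the stile in m, 8 to 15 mm at the start, 0 when fully home. The dowels fit tight: it takes about 17 N to press them in, and they stay where they are. The stile must first meet the fixed jaw.
- pad: Rubber pad of the sliding jaw, 34 x 28 mm, 12 mm thick; origin at the middle of its face, which meets the rail's end. It yields 1 mm per 13 N.
- rail_end (a point): Middle of the rail's free end face, against which the head's pad presses; 15 mm above the board.
- glue: White glue bottle, 36 mm across, 110 mm high, on the board's corner; origin under its centre. Leave alone.
- spare_rail: Spare pine rail, 34 x 90 x 30 mm, loose on the board's far side; origin under its centre. Leave alone.
- mug: Blue mug, 76 mm across, 90 mm high; origin under its centre. Leave alone.
- tape: Roll of card tape, 90 mm across, 25 mm high; origin under its centre. Leave alone.
- dowel_box: Open cardboard box of spare dowels, 140 x 190 x 60 mm; origin under its centre. Leave alone.
Mind the look-alikes: they are no part of the job. What is shaped like the frame but purple is not meant.

How it is judged (in metres and radians):
On the way, in this order (a step that is already met when the one before it is completed fails the run):
1. the trigger is squeezed more than half way while the joint is still open (value of joint trigger above 0.16 rad and value of joint rail above 0.001 m), for 0.02 s.
2. the rail is pressed fully home into the stile: gap under 1 mm (value of joint rail below 0.001 m), for 0.2 s.
3. the head is slid back to the end stop: within 6 mm of it (value of joint head below 0.006 m), for 0.2 s.
At the end, for the whole second after the job is handed in: The rail is home (gap under 1 mm), the head within 6 mm of its end stop, lever and trigger let go, and the frame lies flat and still on the board between the jaws (within about 20 mm of where it was) (value of joint rail below 0.001 m and value of joint head below 0.006 m and value of joint release below 0.2 rad and value of joint trigger below 0.05 rad and angle between frame's own z axis and vertical below 0.05 rad and x of frame in the frame of clamp between 0.07 and 0.115 m and y of frame in the frame of clamp between 0.1 and 0.123 m and linear speed of frame below 0.02 m/s); the robot touches nothing.
It fails at once if the clamp presses the frame with more than 45 N (the pine is dented) (contact force between pad and frame above 45 N).
It fails at once if the robot itself pushes on the frame with more than 5 N instead of using the clamp (contact force between the arm and frame above 5 N).
It fails at once if the robot presses the clamp's release lever with more than 40 N (contact force between the arm and release above 40 N).
It fails at once if a bystander is moved more than 20 mm (distance of any of glue, spare_rail, mug, tape, dowel_box from where it was at the start of the episode above 0.02 m).
It also fails if it takes over 72 s, if anything falls off the work surface, if the arm or the gripper's body presses on something with over 40 N, if the wrist force passes 120 N, or if a joint passes its speed limit or range.

## Working session

There is one attempt and no reset: what is moved stays moved. The work goes in short steps, Python scripts to look and compute and a tool call to move; the robot and the scene stay as the last step left them, time stands still between calls to the robot, and variables do not carry over. Pictures are saved under pics/ and viewed, about 8 in all and at most 12, crops included, and the job is handed in when it is done.

Besides the shell and the picture viewer there is one more tool, called after "Emit:" by a JSON object that holds its "fn" and its "kwargs", one argument or row to a line. jog_arm: Moves the arm, as the interface text tells. Its arguments: {"type":"object","properties":{"motion":{"type":"array"}},"required":["motion"]}

```bash
mkdir -p pics
python3 - <<'E'
from plant import ctrl,cams
import cv2,pickle
for n in("scene","top"):
    s=cams.snapshot(n); cv2.imwrite(f"pics/{n}0.png",s["img"][:,:,::-1]); pickle.dump(s,open(f"{n}.pkl","wb")); print(n,s["K"].tolist(),s["cam_to_world"].round(4).tolist())
print(ctrl.get_obs())
E
```

```text
scene [[553.395163105589, 0.0, 319.17583586713056], [0.0, 553.395163105589, 237.52565835500843], [0.0, 0.0, 1.0]] [[-0.8432, 0.3514, -0.4067, 1.1219], [0.5374, 0.5334, -0.6532, 1.0814], [-0.0126, -0.7694, -0.6386, 1.0506], [0.0, 0.0, 0.0, 1.0]]
top [[622.6255839128452, 0.0, 326.1207236643152], [0.0, 622.6255839128452, 238.77866955376217], [0.0, 0.0, 1.0]] [[0.0037, -0.9753, 0.221, 0.1568], [-1.0, -0.0048, -0.0044, 0.0679], [0.0054, -0.221, -0.9753, 1.627], [0.0, 0.0, 0.0, 1.0]]
{'clock': 0.1, 'joint_pos': array([-5.60853296e+01,  2.05877278e+01,  6.39905181e-01, -1.67147816e-02,
       -7.01351851e+01, -1.65049442e+01]), 'qvel': array([ 0.02130083, -0.04769928,  0.07929491,  0.1176735 , -0.00040325,
       -0.04135603]), 'tau': array([-3.26127563e-03, -5.84162664e+01,  2.93748540e+01,  7.01573879e+00,
        1.00469420e-02, -8.46623448e-05]), 'tool_pos': array([ 0.20179167, -0.64370486,  0.2367218 ]), 'orientation': array([ 1.79915948e+02, -8.51798807e-03, -1.62595959e+02]), 'force': array([ 1.00987132, -0.23867961,  0.16632657]), 'moment': array([ 0.01434699, -0.03172956,  0.01457186]), 'opening': 0.0877029154400941}
```

View pics/top0.png

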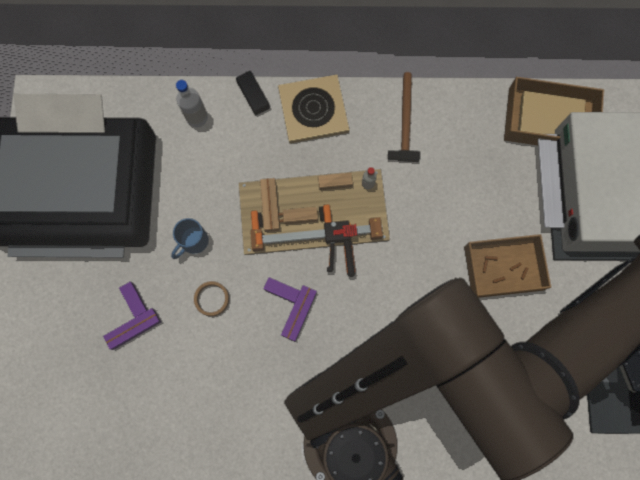

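View pics/scene0.png

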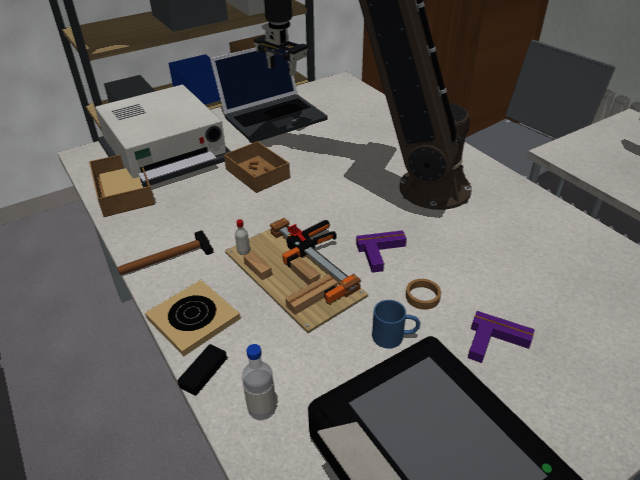

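The top view shows the board at about (240-388, 172-252), the orange fixed jaw at left (257,230), the pine stile at (270,205), the rail at (298,214), the black head with red lever at (345,230), and the trigger at (332,258) in front of the handle at (349,258). There are two purple T frames, at (295,305) and (132,318). They are decoys; the pine one in the clamp is meant. Next I'll take an enlarged crop.

Run:
```python
import cv2
i=cv2.imread("pics/top0.png")[165:285,232:396]
cv2.imwrite("pics/crop0.png",cv2.resize(i,None,fx=4.8,fy=4.8,interpolation=cv2.INTER_CUBIC))
```

```text
(no output)
```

View pics/crop0.png

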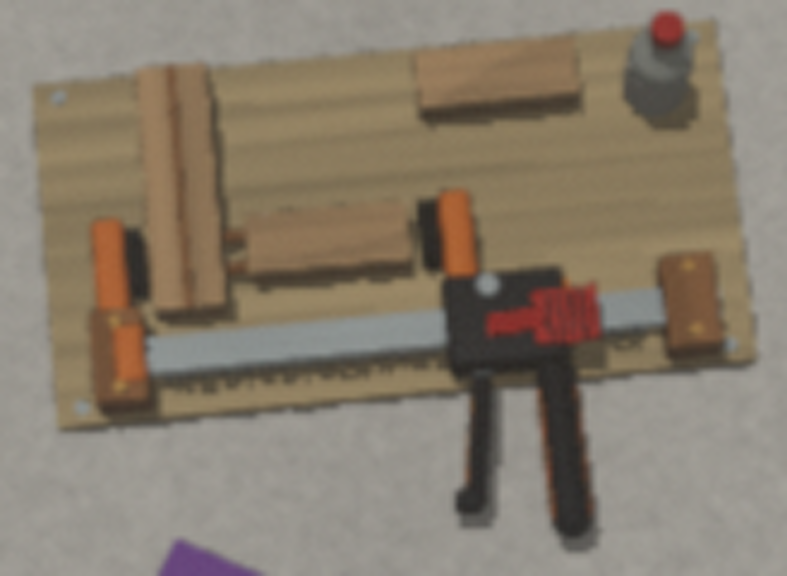

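```bash
cat > h.py <<'E'
import numpy as np
def ray(s,u,v,z):
    T=s["cam_to_world"]; d=T[:3,:3]@np.linalg.solve(s["K"],[u,v,1]); o=T[:3,3]; return o+d*(z-o[2])/d[2]
E
python3 - <<'E'
import pickle,numpy as np
from h import ray
s=pickle.load(open("top.pkl","rb"))
P=lambda c,z: ray(s,232+(c[0]+.5)/4.8-.5,165+(c[1]+.5)/4.8-.5,z)
C=np.array([P(c,.012) for c in((35,87),(718,18),(755,360),(60,430))]);print(C.round(4))
for a,b in((0,1),(1,2),(2,3),(3,0)):print(np.linalg.norm(C[a]-C[b]))
D=(C[0]-C[1]+C[3]-C[2])[:2];yaw=np.arctan2(D[1],D[0])-np.pi/2
D=(C[0]-C[3]+C[1]-C[2])[:2];yaw2=np.arctan2(D[1],D[0]);print("yaw",np.degrees([yaw,yaw2]))
y=(2*yaw+yaw2)/3;R=np.array([[np.cos(y),-np.sin(y)],[np.sin(y),np.cos(y)]])
c=C.mean(0)[:2];O=c-R@[.07,0];print("origin",O,y)
for n,p,z in(("handle tip",(575,535),.045),("handle root l",(540,365),.047),("handle root r",(575,365),.047),("handle tip l",(557,525),.045),("handle tip r",(590,525),.047),("trig tip",(470,500),.045),("trig root",(485,372),.045),("bar l",(148,357),.038),("bar r",(660,307),.038),("endstop",(661,310),.045),("head front",(445,325),.05),("head rear top",(563,268),.05),("tab",(570,313),.065),("pad face",(420,235),.045),("rail end",(412,237),.042),("stile l",(140,70),.042),("stile r",(205,66),.042),("stile bot",(190,310),.042),("fixed pad",(147,270),.04),("shoulder",(247,245),.042),("purple",(180,540),.03)):
    q=P(p,z); print(n,q[:2].round(4),"clamp",(R.T@(q[:2]-O)).round(4))
E
```

```text
[[ 0.6775  0.2977  0.012 ]
 [ 0.7207 -0.0891  0.012 ]
 [ 0.5214 -0.1065  0.012 ]
 [ 0.48    0.2771  0.012 ]]
0.3892648129647651
0.2001231891905524
0.38584130689983825
0.19863624478291875
yaw [6.26657816 5.46322486]
origin [0.53029115 0.08748565] 0.10469870160386603
handle tip [ 0.4174 -0.0047] clamp [-0.1219 -0.0799]
handle root l [0.5101 0.0139] clamp [-0.0278 -0.0711]
handle root r [ 0.5102 -0.0051] clamp [-0.0296 -0.09  ]
handle tip l [0.4227 0.0049] clamp [-0.1156 -0.0709]
handle tip r [ 0.4225 -0.0127] clamp [-0.1177 -0.0883]
trig tip [0.4361 0.0516] clamp [-0.0974 -0.0258]
trig root [0.5065 0.0436] clamp [-0.0282 -0.0411]
bar l [0.5155 0.2272] clamp [-1.000e-04  1.405e-01]
bar r [ 0.545  -0.0522] clamp [ 0.     -0.1405]
endstop [ 0.5416 -0.0522] clamp [-0.0034 -0.1401]
head front [0.5314 0.0655] clamp [-0.0012 -0.022 ]
head rear top [0.5637 0.0013] clamp [ 0.0242 -0.0892]
tab [ 0.5348 -0.0017] clamp [-0.0048 -0.0892]
pad face [0.5832 0.0794] clamp [ 0.0518 -0.0136]
rail end [0.5829 0.0838] clamp [ 0.0519 -0.0092]
stile l [0.6781 0.2355] clamp [0.1624 0.1318]
stile r [0.6806 0.1995] clamp [0.1612 0.0957]
stile bot [0.541  0.2046] clamp [0.0229 0.1153]
fixed pad [0.5639 0.2288] clamp [0.0482 0.137 ]
shoulder [0.5779 0.1742] clamp [0.0564 0.0813]
purple [0.4161 0.208 ] clamp [-0.101   0.1318]
```

The board fit comes out at 389 x 200 mm, and the bar axis lies on clamp x=0. The clamp origin is at about (0.530, 0.0875) with yaw 6°, and the head is at about 0.053. I'm moving above the handle and trigger.

Emit:
{"fn": "jog_arm", "kwargs": {
  "motion": [
    {"offset": [-482,548,20],"roll": 0.2,"hand": 80},
    {"offset": [-482,548,20],"roll": 0.2,"hand": 80},
    {"offset": [-482,548,20],"roll": 0.2,"hand": 80},
    {"offset": [-482,548,20],"roll": 0.2,"hand": 80},
    {"offset": [-482,548,20],"roll": 0.2,"hand": 80},
    {"offset": [-482,548,20],"roll": 0.2,"hand": 80},
    {"offset": [-482,548,20],"roll": 0.2,"hand": 80},
    {"offset": [-482,548,20],"roll": 0.2,"hand": 80},
    {"offset": [-482,548,20],"roll": 0.2,"hand": 80},
    {"offset": [-482,548,20],"roll": 0.2,"hand": 80},
    {"offset": [-482,548,20],"roll": 0.2,"hand": 80},
    {"offset": [-482,548,20],"roll": 0.2,"hand": 80},
    {"offset": [-482,548,20],"roll": 0.2,"hand": 80},
    {"offset": [-482,548,20],"roll": 0.2,"hand": 80},
    {"offset": [-482,548,20],"roll": 0.2,"hand": 80},
    {"offset": [-482,548,20],"roll": 0.2,"hand": 80},
    {"offset": [-482,548,20],"roll": 0.2,"hand": 80},
    {"offset": [-482,548,20],"roll": 0.2,"hand": 80},
    {"offset": [-482,548,20],"roll": 0.2,"hand": 80},
    {"offset": [-482,548,20],"roll": 0.2,"hand": 80}
  ]
}}

```text
clock: 1.77
tool_pos: [0.4979, 0.0241, 0.2169]
orientation: [-180.0, -0.1, -173.9]
force: [-0.6, -0.2, -0.8]
opening: 0.0799
```

Run:
```python
from plant import ctrl,cams
import cv2,pickle
o=ctrl.get_obs()
s=cams.snapshot("wrist"); cv2.imwrite("pics/w1.png",s["img"][:,:,::-1]); pickle.dump((o,s),open("w1.pkl","wb")); print(s["K"].round(1).tolist(),s["T_tool_cam"].round(4).tolist())
print(o["clock"],o["tool_pos"],o["orientation"],o["force"],o["opening"])
```

```text
[[370.3, 0.0, 318.0], [0.0, 370.3, 241.8], [0.0, 0.0, 1.0]] [[-0.0006, -0.952, -0.3061, 0.0827], [1.0, -0.0005, -0.0004, 0.0009], [0.0002, -0.3061, 0.952, -0.1477], [0.0, 0.0, 0.0, 1.0]]
1.7667 [0.49785038 0.02412571 0.21691026] [-1.79979376e+02 -8.16855365e-02 -1.73923016e+02] [-0.59585436 -0.16655819 -0.76310059] 0.07989801755753126
```

View pics/w1.png

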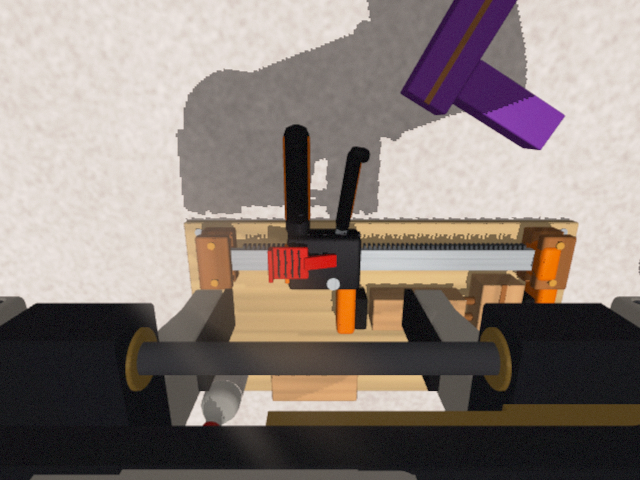

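The wrist view shows the handle at u 285-309 (v 125-235), the trigger running from (342,232) to (358,152), the red tab at (268-307, 248-282), and the jaw pad at (360,312) with the rail from u=370.

```bash
cat >> h.py <<'E'
from scipy.spatial.transform import Rotation as Ro
import pickle
O=np.array([.53029,.08749]);Y=0.1047;RC=np.array([[np.cos(Y),-np.sin(Y)],[np.sin(Y),np.cos(Y)]])
def wray(o,s,u,v,z):
    T=np.eye(4);T[:3,:3]=Ro.from_euler("xyz",o["orientation"],degrees=True).as_matrix();T[:3,3]=o["tool_pos"]
    return ray(dict(K=s["K"],cam_to_world=T@s["T_tool_cam"]),u,v,z)
cl=lambda p:(RC.T@(np.asarray(p)[:2]-O)).round(4)
E
python3 - <<'E'
from h import *
o,s=pickle.load(open("w1.pkl","rb"))
print("tcp",cl(o["tool_pos"]))
for n,u,v,z in(("handle rear",285,180,.047),("handle front top",309,180,.047),("handle tip",297,125,.045),("trig front hi",360,180,.045),("trig front root",349,225,.045),("trig tip",367,152,.045),("tab TL",268,282,.069),("tab BR",307,248,.063),("head rear",290,240,.05),("head front",361,250,.05),("endstop",231,255,.04),("board bl",185,219,.012),("board br",577,222,.012),("pad",367,312,.045),("rail",371,310,.042),("rail shoulder",460,305,.042)):
    q=wray(o,s,u,v,z);print(n,q[:2].round(4),cl(q))
E
```

```text
tcp [-0.0389 -0.0596]
handle rear [ 0.4647 -0.0071] [-0.0751 -0.0872]
handle front top [0.4625 0.0133] [-0.0752 -0.0667]
handle tip [ 0.4189 -0.0009] [-0.12   -0.0763]
trig front hi [0.4582 0.057 ] [-0.0749 -0.0228]
trig front root [0.4989 0.0528] [-0.0348 -0.0312]
trig tip [0.4343 0.0596] [-0.0984 -0.0178]
tab TL [ 0.5509 -0.0132] [ 0.01   -0.1023]
tab BR [0.5184 0.0175] [-0.0192 -0.0684]
head rear [0.5169 0.0018] [-0.0223 -0.0839]
head front [0.5196 0.066 ] [-0.0129 -0.0203]
endstop [ 0.5405 -0.0522] [-0.0044 -0.14  ]
board bl [ 0.5184 -0.1042] [-0.0318 -0.1894]
board br [0.4809 0.279 ] [-0.0291  0.1956]
pad [0.5833 0.0814] [ 0.0521 -0.0116]
rail [0.5823 0.0856] [ 0.0515 -0.0073]
rail shoulder [0.5678 0.1704] [0.046  0.0786]
```

Emit:
{"fn": "jog_arm", "kwargs": {
  "motion": [
    {"offset": [0,0,40],"roll": 0,"hand": 80},
    {"offset": [0,0,80],"roll": 0,"hand": 80},
    {"offset": [0,0,115],"roll": 0,"hand": 80},
    {"offset": [0,0,145],"roll": 0,"hand": 80},
    {"offset": [0,0,165],"roll": 0,"hand": 80},
    {"offset": [0,0,178],"roll": 0,"hand": 80},
    {"offset": [0,0,183],"roll": 0,"hand": 72},
    {"offset": [0,0,183],"roll": 0,"hand": 66},
    {"offset": [0,0,183],"roll": 0,"hand": 64}
  ]
}}

```text
clock: 2.57
tool_pos: [0.4981, 0.0225, 0.0352]
orientation: [-180.0, 0.0, -174.1]
force: [-0.1, -0.3, 1.2]
opening: 0.0665
```

Emit:
{"fn": "jog_arm", "kwargs": {
  "motion": [
    {"offset": [0,0,0],"roll": 0,"hand": 60},
    {"offset": [0,0,0],"roll": 0,"hand": 57},
    {"offset": [0,0,0],"roll": 0,"hand": 54},
    {"offset": [0,0,0],"roll": 0,"hand": 51},
    {"offset": [0,0,0],"roll": 0,"hand": 48},
    {"offset": [0,0,0],"roll": 0,"hand": 45},
    {"offset": [0,0,0],"roll": 0,"hand": 43},
    {"offset": [0,0,0],"roll": 0,"hand": 42},
    {"offset": [0,0,0],"roll": 0,"hand": 42}
  ]
}}

```text
clock: 3.32
tool_pos: [0.4982, 0.0233, 0.0355]
orientation: [180.0, 0.1, -174.0]
force: [-2.7, -1.1, 7.2]
opening: 0.0423
```

```bash
cat > t.py <<'E'
from plant import ctrl
from h import *
o=ctrl.get_obs();f=o["force"];y=cl(o["tool_pos"])
print(round(o["clock"],2),"clamp xy mm",y*1e3,"z",o["tool_pos"][2].round(4),"open",(o["opening"]*1e3).round(2),"handle finger",(y[1]*1e3-o["opening"]*500).round(1),"F clamp",(RC.T@f[:2]).round(1),f[2].round(1))
E
python3 t.py
```

```text
Traceback (most recent call last):
  File "t.py", line 4, in <module>
    print(round(o["clock"],2),"clamp xy mm",y*1e3,"z",o["tool_pos"][2].round(4),"open",(o["opening"]*1e3).round(2),"handle finger",(y[1]*1e3-o["opening"]*500).round(1),"F clamp",(RC.T@f[:2]).round(1),f[2].round(1))
                                                                                       ^^^^^^^^^^^^^^^^^^^^^^^^
AttributeError: 'float' object has no attribute 'round'
```

```bash
sed -i 's/(o\["opening"\]\*1e3).round(2)/round(o["opening"]*1e3,2)/' t.py; python3 t.py
```

```text
3.32 clamp xy mm [-38.6 -60.5] z 0.0355 open 42.3 handle finger -81.7 F clamp [-2.8 -0.8] 7.2
```

Emit:
{"fn": "jog_arm", "kwargs": {
  "motion": [
    {"offset": [0,1,0],"roll": 0,"hand": 50},
    {"offset": [0,2,0],"roll": 0,"hand": 60},
    {"offset": [0,3,0],"roll": 0,"hand": 66},
    {"offset": [0,4,0],"roll": 0,"hand": 66},
    {"offset": [0,4,0],"roll": 0,"hand": 66}
  ]
}}

```text
clock: 3.73
tool_pos: [0.498, 0.0276, 0.0347]
orientation: [180.0, 0.1, -174.0]
force: [0.8, 1.5, 0.2]
opening: 0.0654
```

```bash
python3 t.py
python3 - <<'E'
from plant import ctrl,cams
import cv2,pickle
o=ctrl.get_obs()
s=cams.snapshot("wrist"); pickle.dump((o,s),open("w2.pkl","wb"))
t=cams.snapshot("scene"); pickle.dump(t,open("s2.pkl","wb"))
a=s["img"][:,:,::-1]; b=cv2.resize(t["img"][205:305,270:370,::-1],(480,480),interpolation=cv2.INTER_CUBIC)
import numpy as np
cv2.imwrite("pics/w2.png",cv2.resize(np.hstack([a,b]),None,fx=.71,fy=.71))
E
```

```text
3.73 clamp xy mm [-38.4 -56.2] z 0.0347 open 65.37 handle finger -88.9 F clamp [1.  1.4] 0.2
```

View pics/w2.png

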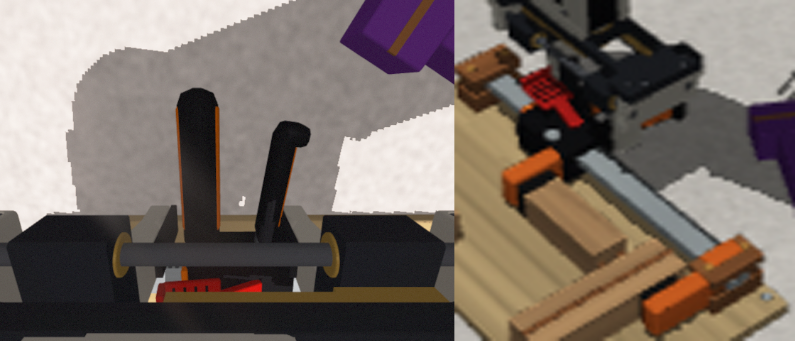

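The jaw pad now seems to touch the rail, the dowel gap is still open, and the trigger has returned. I'll measure the handle's rear edge from this view (u≈251, v≈211).

Run:
```python
from h import *
import cv2
o,s=pickle.load(open("w2.pkl","rb"))
for n,u,v in(("rear",251,211),("front",310,211),("trig tip r",436,190)):print(n,cl(wray(o,s,u,v,.047)))
```

```text
rear [-0.0897 -0.0803]
front [-0.0896 -0.0583]
trig tip r [-0.0975 -0.0119]
```

Emit:
{"fn": "jog_arm", "kwargs": {
  "motion": [
    {"offset": [0,0,0],"roll": 0,"hand": 60},
    {"offset": [0,0,0],"roll": 0,"hand": 57},
    {"offset": [0,0,0],"roll": 0,"hand": 54},
    {"offset": [0,0,0],"roll": 0,"hand": 51},
    {"offset": [0,0,0],"roll": 0,"hand": 48},
    {"offset": [0,0,0],"roll": 0,"hand": 45},
    {"offset": [0,0,0],"roll": 0,"hand": 43},
    {"offset": [0,0,0],"roll": 0,"hand": 42},
    {"offset": [0,0,0],"roll": 0,"hand": 42}
  ]
}}

```text
clock: 4.58
tool_pos: [0.4969, 0.0269, 0.0344]
orientation: [-180.0, -0.1, -174.0]
force: [-3.2, 0.7, 3.1]
opening: 0.0426
```

```bash
python3 t.py
```

```text
4.58 clamp xy mm [-39.6 -56.8] z 0.0344 open 42.63 handle finger -78.1 F clamp [-3.1  1.1] 3.1
```

Emit:
{"fn": "jog_arm", "kwargs": {
  "motion": [
    {"offset": [0,1,0],"roll": 0,"hand": 50},
    {"offset": [0,2,0],"roll": 0,"hand": 60},
    {"offset": [0,3,0],"roll": 0,"hand": 66},
    {"offset": [0,4,0],"roll": 0,"hand": 66},
    {"offset": [0,4,0],"roll": 0,"hand": 66},
    {"offset": [0,4,0],"roll": 0,"hand": 63},
    {"offset": [0,4,0],"roll": 0,"hand": 60},
    {"offset": [0,4,0],"roll": 0,"hand": 57},
    {"offset": [0,4,0],"roll": 0,"hand": 54},
    {"offset": [0,4,0],"roll": 0,"hand": 51},
    {"offset": [0,4,0],"roll": 0,"hand": 49},
    {"offset": [0,4,0],"roll": 0,"hand": 47},
    {"offset": [0,4,0],"roll": 0,"hand": 45},
    {"offset": [0,4,0],"roll": 0,"hand": 43},
    {"offset": [0,4,0],"roll": 0,"hand": 42}
  ]
}}

```text
clock: 5.83
tool_pos: [0.4967, 0.0311, 0.0346]
orientation: [180.0, -0.0, -174.0]
force: [-4.0, 3.1, 5.8]
opening: 0.043
```

```bash
python3 t.py;  python3 - <<'E'
from plant import cams
import cv2,pickle
t=cams.snapshot("scene"); pickle.dump(t,open("s3.pkl","wb"))
a,b=[cv2.resize(i["img"][225:315,285:375,::-1],(400,400),interpolation=cv2.INTER_CUBIC) for i in(pickle.load(open("s2.pkl","rb")),t)]
cv2.imwrite("pics/s3.png",cv2.hconcat([a,b]))
E
```

```text
5.83 clamp xy mm [-39.3 -52.6] z 0.0346 open 42.99 handle finger -74.1 F clamp [-3.6  3.5] 5.8
```

View pics/s3.png

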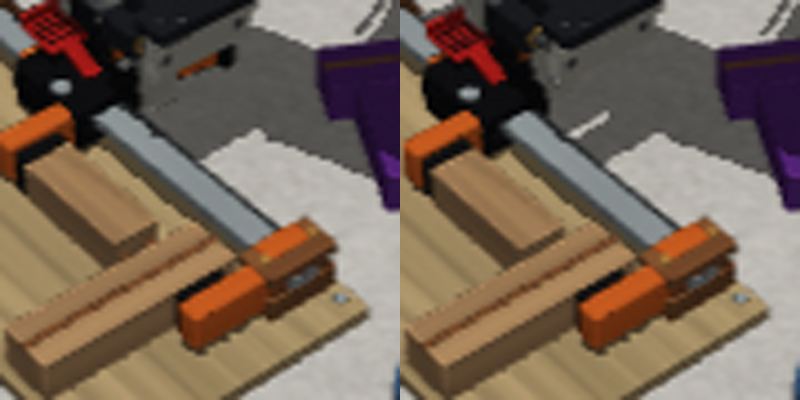

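Emit:
{"fn": "jog_arm", "kwargs": {
  "motion": [
    {"offset": [0,1,0],"roll": 0,"hand": 50},
    {"offset": [0,2,0],"roll": 0,"hand": 60},
    {"offset": [0,3,0],"roll": 0,"hand": 66},
    {"offset": [0,4,0],"roll": 0,"hand": 66},
    {"offset": [0,4,0],"roll": 0,"hand": 66},
    {"offset": [0,4,0],"roll": 0,"hand": 63},
    {"offset": [0,4,0],"roll": 0,"hand": 60},
    {"offset": [0,4,0],"roll": 0,"hand": 57},
    {"offset": [0,4,0],"roll": 0,"hand": 55},
    {"offset": [0,4,0],"roll": 0,"hand": 53},
    {"offset": [0,4,0],"roll": 0,"hand": 51},
    {"offset": [0,4,0],"roll": 0,"hand": 50},
    {"offset": [0,4,0],"roll": 0,"hand": 49},
    {"offset": [0,4,0],"roll": 0,"hand": 48},
    {"offset": [0,4,0],"roll": 0,"hand": 48}
  ]
}}

```text
clock: 7.13
tool_pos: [0.4964, 0.0333, 0.0344]
orientation: [-179.9, -0.1, -174.0]
force: [4.6, -11.5, -2.7]
opening: 0.0483
```

```bash
python3 t.py
```

```text
7.13 clamp xy mm [-39.3 -50.3] z 0.0344 open 48.28 handle finger -74.4 F clamp [  3.4 -12. ] -2.7
```

Emit:
{"fn": "jog_arm", "kwargs": {
  "motion": [
    {"offset": [0,-1,0],"roll": 0,"hand": 48},
    {"offset": [0,-1.5,0],"roll": 0,"hand": 47},
    {"offset": [0,-1.5,0],"roll": 0,"hand": 46},
    {"offset": [0,-1.5,0],"roll": 0,"hand": 45},
    {"offset": [0,-1.5,0],"roll": 0,"hand": 45}
  ]
}}

```text
clock: 7.55
tool_pos: [0.4966, 0.0318, 0.0344]
orientation: [-179.9, -0.1, -174.0]
force: [3.5, -10.7, -3.0]
opening: 0.045
```

```bash
python3 t.py
```

```text
7.55 clamp xy mm [-39.4 -51.8] z 0.0344 open 45.03 handle finger -74.3 F clamp [  2.3 -11. ] -3.0
```

Emit:
{"fn": "jog_arm", "kwargs": {
  "motion": [
    {"offset": [0,-0.3,0],"roll": 0,"hand": 44.5},
    {"offset": [0,-0.3,0],"roll": 0,"hand": 44},
    {"offset": [0,-0.3,0],"roll": 0,"hand": 43.5},
    {"offset": [0,-0.3,0],"roll": 0,"hand": 43},
    {"offset": [0,-0.3,0],"roll": 0,"hand": 43}
  ]
}}

```text
clock: 7.97
tool_pos: [0.4966, 0.0317, 0.0344]
orientation: [-179.9, -0.1, -174.0]
force: [3.4, -8.8, -2.5]
opening: 0.0433
```

```bash
python3 t.py;  python3 - <<'E'
from plant import cams
import cv2,pickle
t=cams.snapshot("scene"); pickle.dump(t,open("s4.pkl","wb"))
p=cams.snapshot("top"); pickle.dump(p,open("p4.pkl","wb"))
a,b=[cv2.resize(i["img"][225:315,285:375,::-1],(400,400),interpolation=cv2.INTER_CUBIC) for i in(pickle.load(open("s3.pkl","rb")),t)]
cv2.imwrite("pics/s4.png",cv2.hconcat([a,b]))
E
```

```text
7.97 clamp xy mm [-39.4 -51.9] z 0.0344 open 43.29 handle finger -73.5 F clamp [ 2.4 -9.1] -2.5
```

View pics/s4.png

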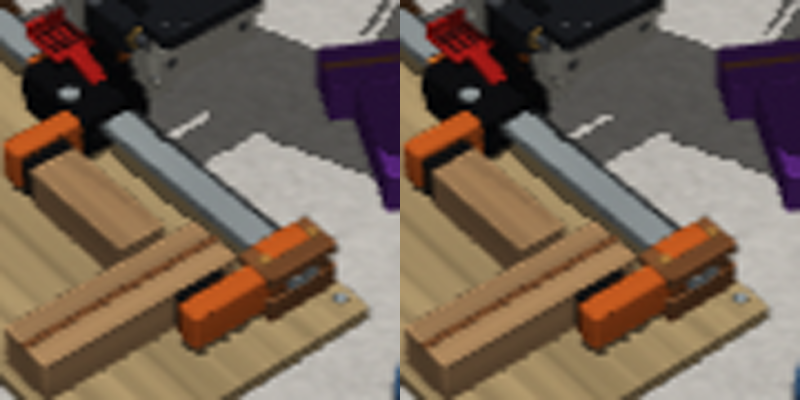

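Emit:
{"fn": "jog_arm", "kwargs": {
  "motion": [
    {"offset": [0,-0.5,0],"roll": 0,"hand": 42.5},
    {"offset": [0,-0.5,0],"roll": 0,"hand": 42},
    {"offset": [0,-0.5,0],"roll": 0,"hand": 41.5},
    {"offset": [0,-0.5,0],"roll": 0,"hand": 41},
    {"offset": [0,-0.5,0],"roll": 0,"hand": 40.5},
    {"offset": [0,-0.5,0],"roll": 0,"hand": 40.5}
  ]
}}

```text
clock: 8.57
tool_pos: [0.4966, 0.0318, 0.0344]
orientation: [-179.9, -0.1, -174.0]
force: [2.4, -7.4, -2.2]
opening: 0.0413
```

```bash
python3 t.py
```

```text
8.57 clamp xy mm [-39.4 -51.9] z 0.0344 open 41.29 handle finger -72.5 F clamp [ 1.7 -7.6] -2.2
```

Emit:
{"fn": "jog_arm", "kwargs": {
  "motion": [
    {"offset": [0,0,0],"roll": 0,"hand": 40},
    {"offset": [0,0,0],"roll": 0,"hand": 39.5},
    {"offset": [0,0,0],"roll": 0,"hand": 39},
    {"offset": [0,0,0],"roll": 0,"hand": 39},
    {"offset": [0,0,0],"roll": 0,"hand": 39}
  ]
}}

```text
clock: 8.98
tool_pos: [0.4966, 0.0318, 0.0344]
orientation: [-179.9, -0.1, -174.0]
force: [1.5, -6.1, -1.6]
opening: 0.0412
```

```bash
python3 t.py
```

```text
8.98 clamp xy mm [-39.3 -51.9] z 0.0344 open 41.18 handle finger -72.5 F clamp [ 0.8 -6.2] -1.6
```

Emit:
{"fn": "jog_arm", "kwargs": {
  "motion": [
    {"offset": [0,0,0],"roll": 0,"hand": 55},
    {"offset": [0,0,0],"roll": 0,"hand": 70},
    {"offset": [0,1,0],"roll": 0,"hand": 78},
    {"offset": [0,2,0],"roll": 0,"hand": 78},
    {"offset": [0,2,0],"roll": 0,"hand": 78},
    {"offset": [0,2,0],"roll": 0,"hand": 78},
    {"offset": [0,2,0],"roll": 0,"hand": 70},
    {"offset": [0,2,0],"roll": 0,"hand": 64},
    {"offset": [0,2,0],"roll": 0,"hand": 60},
    {"offset": [0,2,0],"roll": 0,"hand": 57},
    {"offset": [0,2,0],"roll": 0,"hand": 55},
    {"offset": [0,2,0],"roll": 0,"hand": 53},
    {"offset": [0,2,0],"roll": 0,"hand": 51},
    {"offset": [0,2,0],"roll": 0,"hand": 50},
    {"offset": [0,2,0],"roll": 0,"hand": 49},
    {"offset": [0,2,0],"roll": 0,"hand": 48},
    {"offset": [0,2,0],"roll": 0,"hand": 48}
  ]
}}

```text
clock: 10.4
tool_pos: [0.4961, 0.0348, 0.0344]
orientation: [180.0, -0.0, -174.0]
force: [-3.2, 4.9, 1.1]
opening: 0.0485
```

```bash
python3 t.py
```

```text
10.4 clamp xy mm [-39.5 -48.8] z 0.0344 open 48.45 handle finger -73.0 F clamp [-2.7  5.2] 1.1
```

Emit:
{"fn": "jog_arm", "kwargs": {
  "motion": [
    {"offset": [0,0.5,0],"roll": 0,"hand": 47},
    {"offset": [0,0.5,0],"roll": 0,"hand": 46},
    {"offset": [0,0.5,0],"roll": 0,"hand": 45},
    {"offset": [0,0.5,0],"roll": 0,"hand": 44},
    {"offset": [0,0.5,0],"roll": 0,"hand": 44}
  ]
}}

```text
clock: 10.82
tool_pos: [0.496, 0.0352, 0.0344]
orientation: [-180.0, -0.1, -174.0]
force: [-5.3, 3.6, -0.7]
opening: 0.0445
```

```bash
python3 t.py
```

```text
10.82 clamp xy mm [-39.5 -48.5] z 0.0344 open 44.47 handle finger -70.7 F clamp [-4.9  4.2] -0.7
```

Advancing. I'll finish the squeeze in small steps, then look at the joint.

Emit:
{"fn": "jog_arm", "kwargs": {
  "motion": [
    {"offset": [0,0.2,0],"roll": 0,"hand": 43.5},
    {"offset": [0,0.2,0],"roll": 0,"hand": 43},
    {"offset": [0,0.2,0],"roll": 0,"hand": 42.5},
    {"offset": [0,0.2,0],"roll": 0,"hand": 42},
    {"offset": [0,0.2,0],"roll": 0,"hand": 41.5},
    {"offset": [0,0.2,0],"roll": 0,"hand": 41},
    {"offset": [0,0.2,0],"roll": 0,"hand": 40.5},
    {"offset": [0,0.2,0],"roll": 0,"hand": 40},
    {"offset": [0,0.2,0],"roll": 0,"hand": 40}
  ]
}}

```text
clock: 11.57
tool_pos: [0.496, 0.0357, 0.0344]
orientation: [180.0, -0.0, -174.0]
force: [-6.2, 7.4, 1.6]
opening: 0.0411
```

```bash
python3 t.py;  python3 - <<'E'
from plant import cams
import cv2,pickle
t=cams.snapshot("scene"); pickle.dump(t,open("s5.pkl","wb"))
p=cams.snapshot("top"); pickle.dump(p,open("p5.pkl","wb"))
a=cv2.resize(t["img"][230:305,290:365,::-1],(400,400),interpolation=cv2.INTER_CUBIC)
b=cv2.resize(p["img"][175:255,250:330,::-1],(400,400),interpolation=cv2.INTER_CUBIC)
cv2.imwrite("pics/s5.png",cv2.hconcat([a,b]))
E
```

```text
11.57 clamp xy mm [-39.5 -47.9] z 0.0344 open 41.08 handle finger -68.4 F clamp [-5.4  8. ] 1.6
```

View pics/s5.png

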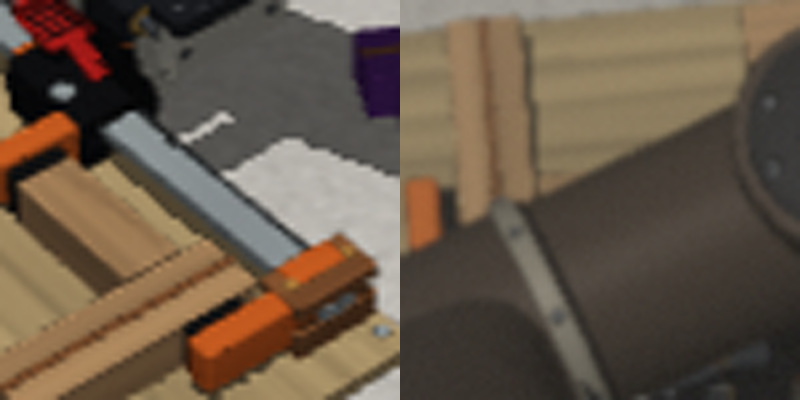

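Emit:
{"fn": "jog_arm", "kwargs": {
  "motion": [
    {"offset": [0,0,0],"roll": 0,"hand": 55},
    {"offset": [-1.5,0,0],"roll": 0,"hand": 70},
    {"offset": [-1.5,1,0],"roll": 0,"hand": 78},
    {"offset": [-1.5,1.5,0],"roll": 0,"hand": 78},
    {"offset": [-1.5,1.5,0],"roll": 0,"hand": 78},
    {"offset": [-1.5,1.5,0],"roll": 0,"hand": 78},
    {"offset": [-1.5,1.5,0],"roll": 0,"hand": 70},
    {"offset": [-1.5,1.5,0],"roll": 0,"hand": 64},
    {"offset": [-1.5,1.5,0],"roll": 0,"hand": 60},
    {"offset": [-1.5,1.5,0],"roll": 0,"hand": 57},
    {"offset": [-1.5,1.5,0],"roll": 0,"hand": 55},
    {"offset": [-1.5,1.5,0],"roll": 0,"hand": 54},
    {"offset": [-1.5,1.5,0],"roll": 0,"hand": 53},
    {"offset": [-1.5,1.5,0],"roll": 0,"hand": 52},
    {"offset": [-1.5,1.5,0],"roll": 0,"hand": 52}
  ]
}}

```text
clock: 12.92
tool_pos: [0.4974, 0.0381, 0.0344]
orientation: [179.9, -0.0, -174.1]
force: [-7.4, 12.4, 2.9]
opening: 0.0522
```

```bash
python3 t.py
```

```text
12.92 clamp xy mm [-37.9 -45.6] z 0.0344 open 52.22 handle finger -71.7 F clamp [-6.  13.1] 2.9
```

Emit:
{"fn": "jog_arm", "kwargs": {
  "motion": [
    {"offset": [0,0.7,0],"roll": 0,"hand": 51.5},
    {"offset": [0,1.2,0],"roll": 0,"hand": 51},
    {"offset": [0,1.2,0],"roll": 0,"hand": 50.5},
    {"offset": [0,1.2,0],"roll": 0,"hand": 50},
    {"offset": [0,1.2,0],"roll": 0,"hand": 50}
  ]
}}

```text
clock: 13.33
tool_pos: [0.4973, 0.0393, 0.0344]
orientation: [179.9, -0.0, -174.1]
force: [-6.5, 12.0, 2.7]
opening: 0.0501
```

```bash
python3 t.py
```

```text
13.33 clamp xy mm [-37.9 -44.5] z 0.0344 open 50.08 handle finger -69.5 F clamp [-5.2 12.7] 2.7
```

Emit:
{"fn": "jog_arm", "kwargs": {
  "motion": [
    {"offset": [0,0.3,0],"roll": 0,"hand": 49.5},
    {"offset": [0,0.6,0],"roll": 0,"hand": 49},
    {"offset": [0,0.6,0],"roll": 0,"hand": 48.5},
    {"offset": [0,0.6,0],"roll": 0,"hand": 48},
    {"offset": [0,0.6,0],"roll": 0,"hand": 48}
  ]
}}

```text
clock: 13.75
tool_pos: [0.4972, 0.0393, 0.0344]
orientation: [180.0, -0.0, -174.0]
force: [-4.3, 7.1, 2.3]
opening: 0.0483
```

```bash
python3 t.py
```

```text
13.75 clamp xy mm [-38.  -44.5] z 0.0344 open 48.3 handle finger -68.7 F clamp [-3.5  7.5] 2.3
```

Emit:
{"fn": "jog_arm", "kwargs": {
  "motion": [
    {"offset": [0,0,0],"roll": 0,"hand": 47.5},
    {"offset": [0,0,0],"roll": 0,"hand": 47},
    {"offset": [0,0,0],"roll": 0,"hand": 46.5},
    {"offset": [0,0,0],"roll": 0,"hand": 46.5}
  ]
}}

```text
clock: 14.08
tool_pos: [0.4971, 0.0392, 0.0344]
orientation: [180.0, -0.0, -174.0]
force: [-6.2, 6.3, 1.3]
opening: 0.0469
```

```bash
python3 t.py
```

```text
14.08 clamp xy mm [-38.  -44.5] z 0.0344 open 46.94 handle finger -68.0 F clamp [-5.5  7. ] 1.3
```

Emit:
{"fn": "jog_arm", "kwargs": {
  "motion": [
    {"offset": [0,0,0],"roll": 0,"hand": 46},
    {"offset": [0,0,0],"roll": 0,"hand": 45.5},
    {"offset": [0,0,0],"roll": 0,"hand": 45},
    {"offset": [0,0,0],"roll": 0,"hand": 45}
  ]
}}

```text
clock: 14.42
tool_pos: [0.4971, 0.0393, 0.0344]
orientation: [180.0, -0.0, -174.0]
force: [-4.7, 7.1, 2.1]
opening: 0.0454
```

```bash
python3 t.py;  python3 - <<'E'
from plant import cams
import cv2,pickle
t=cams.snapshot("scene"); pickle.dump(t,open("s6.pkl","wb"))
a,b=[cv2.resize(i["img"][230:305,290:365,::-1],(400,400),interpolation=cv2.INTER_CUBIC) for i in(pickle.load(open("s5.pkl","rb")),t)]
cv2.imwrite("pics/s6.png",cv2.hconcat([a,b]))
E
```

```text
14.42 clamp xy mm [-38.  -44.5] z 0.0344 open 45.43 handle finger -67.2 F clamp [-4.   7.6] 2.1
```

View pics/s6.png

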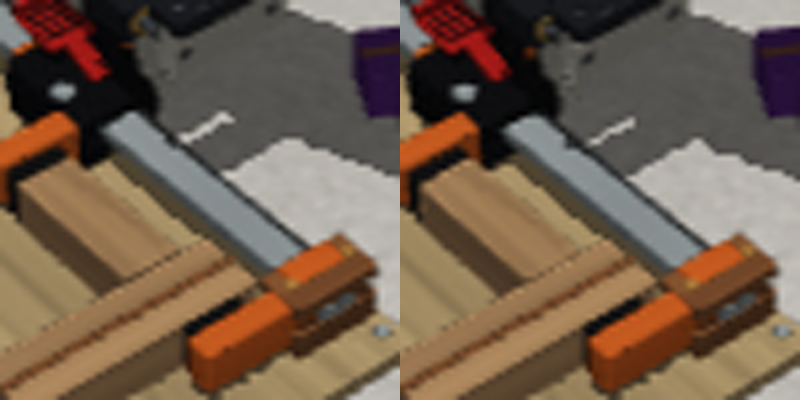

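Emit:
{"fn": "jog_arm", "kwargs": {
  "motion": [
    {"offset": [0,0,0],"roll": 0,"hand": 44.5},
    {"offset": [0,0,0],"roll": 0,"hand": 44},
    {"offset": [0,0,0],"roll": 0,"hand": 43.5},
    {"offset": [0,0,0],"roll": 0,"hand": 43.5}
  ]
}}

```text
clock: 14.8
tool_pos: [0.4971, 0.0396, 0.0344]
orientation: [180.0, -0.0, -174.0]
force: [-6.3, 8.4, 1.7]
opening: 0.0439
```

```bash
python3 t.py
```

```text
14.8 clamp xy mm [-38.  -44.2] z 0.0344 open 43.85 handle finger -66.1 F clamp [-5.4  9. ] 1.7
```

Emit:
{"fn": "jog_arm", "kwargs": {
  "motion": [
    {"offset": [0,0,0],"roll": 0,"hand": 43},
    {"offset": [0,0,0],"roll": 0,"hand": 42.5},
    {"offset": [0,0,0],"roll": 0,"hand": 42.5}
  ]
}}

```text
clock: 15.05
tool_pos: [0.4971, 0.0395, 0.0344]
orientation: [180.0, -0.0, -174.0]
force: [-6.6, 8.1, 2.2]
opening: 0.043
```

```bash
python3 t.py
```

```text
15.05 clamp xy mm [-38.  -44.2] z 0.0344 open 43.02 handle finger -65.7 F clamp [-5.7  8.7] 2.2
```

Emit:
{"fn": "jog_arm", "kwargs": {
  "motion": [
    {"offset": [0,0,0],"roll": 0,"hand": 42},
    {"offset": [0,0,0],"roll": 0,"hand": 41.5},
    {"offset": [0,0,0],"roll": 0,"hand": 41.5}
  ]
}}

```text
clock: 15.3
tool_pos: [0.4971, 0.0395, 0.0344]
orientation: [180.0, -0.0, -174.0]
force: [-5.5, 8.6, 1.5]
opening: 0.0423
```

```bash
python3 t.py
```

```text
15.3 clamp xy mm [-38.  -44.2] z 0.0344 open 42.27 handle finger -65.3 F clamp [-4.6  9.1] 1.5
```

Emit:
{"fn": "jog_arm", "kwargs": {
  "motion": [
    {"offset": [0,0,0],"roll": 0,"hand": 41},
    {"offset": [0,0,0],"roll": 0,"hand": 40.5},
    {"offset": [0,0,0],"roll": 0,"hand": 40.5}
  ]
}}

```text
clock: 15.55
tool_pos: [0.4971, 0.0395, 0.0344]
orientation: [180.0, -0.0, -174.0]
force: [-6.7, 9.0, 1.7]
opening: 0.0424
```

```bash
python3 t.py
```

```text
15.55 clamp xy mm [-38.  -44.2] z 0.0344 open 42.38 handle finger -65.4 F clamp [-5.8  9.7] 1.7
```

Stalled near the full stroke, with the head at about 0.077, which matches the predicted home position. I'll release, lift and look at the joint from above while turning for the lever.

Emit:
{"fn": "jog_arm", "kwargs": {
  "motion": [
    {"offset": [0,0,0],"roll": 0,"hand": 55},
    {"offset": [0,0,0],"roll": 0,"hand": 70},
    {"offset": [0,1,0],"roll": 0,"hand": 84},
    {"offset": [0,2,0],"roll": 0,"hand": 84},
    {"offset": [0,2,0],"roll": 0,"hand": 84},
    {"offset": [0,2,-20],"roll": 0,"hand": 84},
    {"offset": [0,2,-60],"roll": 0,"hand": 84},
    {"offset": [0,2,-100],"roll": 0.1,"hand": 60},
    {"offset": [0,2,-140],"roll": 0.2,"hand": 40},
    {"offset": [0,2,-160],"roll": 0.32,"hand": 20},
    {"offset": [-5,5,-160],"roll": 0.44,"hand": 0},
    {"offset": [-10,10,-160],"roll": 0.56,"hand": 0},
    {"offset": [-20,15,-160],"roll": 0.68,"hand": 0},
    {"offset": [-30,20,-160],"roll": 0.8,"hand": 0},
    {"offset": [-37,24,-160],"roll": 0.92,"hand": 0},
    {"offset": [-37,24,-160],"roll": 1.04,"hand": 0},
    {"offset": [-37,24,-160],"roll": 1.16,"hand": 0},
    {"offset": [-37,24,-160],"roll": 1.28,"hand": 0},
    {"offset": [-37,24,-160],"roll": 1.4,"hand": 0},
    {"offset": [-37,24,-160],"roll": 1.52,"hand": 0}
  ]
}}

```text
clock: 17.22
tool_pos: [0.5444, 0.0228, 0.1856]
orientation: [179.0, -7.4, 110.0]
force: [0.5, 0.2, 0.1]
opening: 0.0035
```

Emit:
{"fn": "jog_arm", "kwargs": {
  "motion": [
    {"offset": [0,0,0],"roll": 0.05,"hand": 0},
    {"offset": [0,0,0],"roll": 0.05,"hand": 0},
    {"offset": [0,0,0],"roll": 0.05,"hand": 0}
  ]
}}

```text
clock: 17.47
tool_pos: [0.546, 0.0142, 0.1837]
orientation: [179.2, -8.3, 108.1]
force: [0.4, 0.3, -0.0]
opening: 0.0001
```

```bash
python3 t.py;  python3 - <<'E'
from plant import cams,ctrl
import cv2,pickle
o=ctrl.get_obs();print(o["orientation"],o["joint_pos"].round(1))
s=cams.snapshot("wrist"); pickle.dump((o,s),open("w7.pkl","wb"))
cv2.imwrite("pics/w7.png",s["img"][:,:,::-1])
E
```

```text
17.47 clamp xy mm [  8.  -74.6] z 0.1837 open 0.12 handle finger -74.7 F clamp [0.4 0.2] -0.0
[179.20934582  -8.28550373 108.0761395 ] [  15.9   12.3  -14.9   -9.4  -62.6 -173.6]
```

View pics/w7.png

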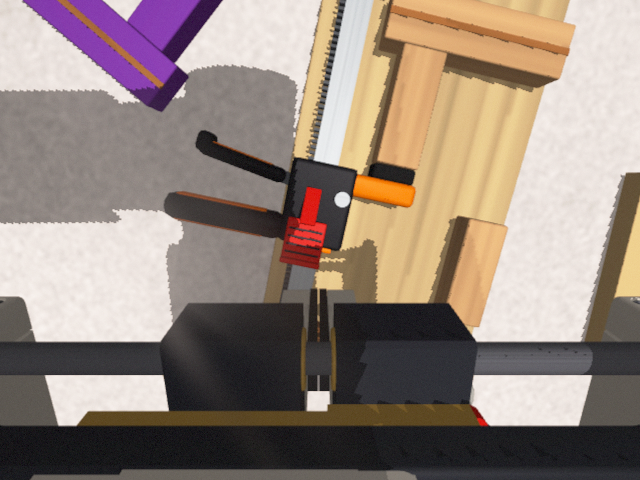

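Run:
```python
import cv2
i=cv2.imread("pics/w7.png")[0:110,360:590]
cv2.imwrite("pics/c7.png",cv2.resize(i,None,fx=3.4,fy=3.4,interpolation=cv2.INTER_CUBIC))
```

```text
(no output)
```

View pics/c7.png

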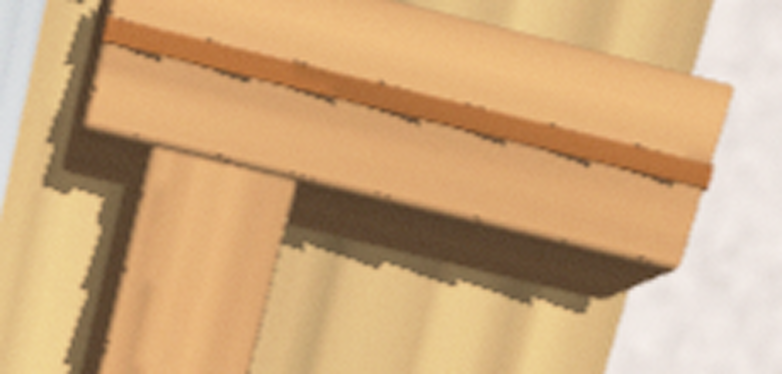

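The rail's top face meets the stile's edge with at most a hairline. I'll check its width numerically.

Run:
```python
import cv2,numpy as np
g=cv2.imread("pics/w7.png").astype(int).sum(2)//3
for u in(409,415,421,427,433,439): print(u,g[36:60,u])
from h import *
o,s=pickle.load(open("w7.pkl","rb"))
for n,u,v,z in(("shoulder",425,48.5,.042),("shoulder+1px",425,49.5,.042),("head rear l",340,250,.05),("handle rear",215,224,.047),("tab rear",302,265,.07),("tab front",305,224,.063),("tab l",284,245,.066),("tab r",325,245,.066),("rail right corner",447,55,.042)):print(n,cl(wray(o,s,u,v,z)))
```

```text
409 [178 174 175 175 175 163 137 115 151 172 174 175 175 173 173 172 170 169
 168 167 166 166 167 167]
415 [173 176 174 172 174 174 168 151 116 131 162 170 169 172 170 171 170 173
 174 173 176 175 178 179]
421 [177 175 174 175 176 174 175 175 158 134 118 159 174 176 178 176 178 176
 175 176 177 175 176 176]
427 [177 176 175 173 174 173 174 174 175 168 136 104 145 176 179 179 178 180
 178 178 178 180 178 179]
433 [172 172 174 174 176 173 173 173 173 170 174 159 131 118 156 171 169 168
 168 168 167 168 167 167]
439 [174 172 174 173 174 174 174 173 172 172 173 172 166 146 109 136 160 166
 164 164 166 164 166 164]
shoulder [0.057  0.0992]
shoulder+1px [0.0571 0.0986]
head rear l [ 0.0266 -0.0643]
handle rear [-0.0754 -0.0646]
tab rear [-0.0012 -0.0779]
tab front [-0.0052 -0.0479]
tab l [-0.0175 -0.0664]
tab r [ 0.0128 -0.0601]
rail right corner [0.0745 0.0983]
```

The dark line is about 1 px, or roughly 0.6 mm, which is too near the 1 mm limit. Joint 6 also stopped at its limit, so I have to turn the other way, which passes the squeezing pose. I'll make one more gentle check squeeze there.

Emit:
{"fn": "jog_arm", "kwargs": {
  "motion": [
    {"offset": [0,0,0],"roll": -0.12,"hand": 40},
    {"offset": [0,0,0],"roll": -0.24,"hand": 84},
    {"offset": [0,0,0],"roll": -0.36,"hand": 84},
    {"offset": [0,0,0],"roll": -0.48,"hand": 84},
    {"offset": [0,0,0],"roll": -0.6,"hand": 84},
    {"offset": [0,0,0],"roll": -0.72,"hand": 84},
    {"offset": [0,0,0],"roll": -0.84,"hand": 84},
    {"offset": [0,0,0],"roll": -0.96,"hand": 84},
    {"offset": [0,0,0],"roll": -1.08,"hand": 84},
    {"offset": [0,0,0],"roll": -1.2,"hand": 84},
    {"offset": [0,0,0],"roll": -1.32,"hand": 84},
    {"offset": [0,0,0],"roll": -1.44,"hand": 84},
    {"offset": [0,0,0],"roll": -1.57,"hand": 84},
    {"offset": [0,0,0],"roll": -1.57,"hand": 84},
    {"offset": [0,0,0],"roll": -1.57,"hand": 84}
  ]
}}

```text
clock: 18.77
tool_pos: [0.5458, 0.0156, 0.1841]
orientation: [171.7, 0.8, -162.1]
force: [-0.7, 0.4, -0.4]
opening: 0.0838
```

```bash
python3 t.py; python3 -c "
from plant import ctrl
print(ctrl.get_obs()['orientation'],ctrl.get_obs()['joint_pos'].round(1))"
```

```text
18.77 clamp xy mm [  7.9 -73.1] z 0.1841 open 83.82 handle finger -115.0 F clamp [-0.7  0.5] -0.4
[ 171.7013413     0.78202086 -162.12956779] [ 16.1  12.2 -15.   -9.4 -62.6 -83.8]
```

Rolling into the joint limit left the tool tilted by 8°. The tilt is workable. Before any more contact, I'll check the joint closely with the wrist camera from low above it.

```bash
cat > d.py <<'E'
import sys
from plant import ctrl
from h import *
# tool offset (mm) to bring TCP to clamp x,y (mm), world z (mm)
x,y,z=map(float,sys.argv[1:4]);o=ctrl.get_obs()
p=np.r_[O+RC@[x/1e3,y/1e3],z/1e3]
M=Ro.from_euler("xyz",o["orientation"],degrees=True).as_matrix()
print("offset",(M.T@(p-o["tool_pos"])*1e3).round(1)); print("tool axes in clamp",(np.vstack([RC.T@M[:2],M[2]])).round(3).tolist())
E
python3 d.py 75 97 115
```

```text
offset [-99.7 140.9  91.7]
tool axes in clamp [[-0.979, -0.205, -0.016], [-0.206, 0.968, 0.144], [-0.014, 0.144, -0.989]]
```

Emit:
{"fn": "jog_arm", "kwargs": {
  "motion": [
    {"offset": [-25,35,10],"roll": 0.1,"hand": 40},
    {"offset": [-50,70,20],"roll": 0.2,"hand": 40},
    {"offset": [-75,105,40],"roll": 0.2,"hand": 40},
    {"offset": [-90,130,60],"roll": 0.2,"hand": 40},
    {"offset": [-100,141,80],"roll": 0.2,"hand": 40},
    {"offset": [-100,141,92],"roll": 0.2,"hand": 40},
    {"offset": [-100,141,92],"roll": 0.2,"hand": 40},
    {"offset": [-100,141,92],"roll": 0.2,"hand": 40}
  ]
}}

```text
clock: 19.43
tool_pos: [0.5941, 0.1914, 0.1141]
orientation: [171.8, -1.0, -173.4]
force: [0.3, 0.3, -0.3]
opening: 0.0407
```

```bash
python3 t.py;  python3 - <<'E'
from plant import cams,ctrl
import cv2,pickle
from h import *
o=ctrl.get_obs()
s=cams.snapshot("wrist"); pickle.dump((o,s),open("w8.pkl","wb"))
cv2.imwrite("pics/w8.png",s["img"][:,:,::-1])
# project joint
T=np.eye(4);T[:3,:3]=Ro.from_euler("xyz",o["orientation"],degrees=True).as_matrix();T[:3,3]=o["tool_pos"];C=np.linalg.inv(T@s["T_tool_cam"])
g=s["img"].astype(int).sum(2)//3
for x in(45,52,57,65):
    q=[]
    for y in(97,99.2,109.2):
        p=C@np.r_[O+RC@[x/1e3,y/1e3],.042,1]; a=s["K"]@p[:3]; q.append(a[:2]/a[2])
    print(x,np.round(q,1).tolist()); u,v=np.round(q[1]).astype(int)
    if 0<=v<480: print(g[v,max(u-16,0):u+17])
E
```

```text
19.43 clamp xy mm [74.3 96.7] z 0.1141 open 40.71 handle finger 76.3 F clamp [0.4 0.3] -0.3
45 [[300.5, 216.8], [304.1, 216.7], [320.3, 216.3]]
[166 166 157 147 150 128  96  94  96  95  98  98  97  96  98  95  92  87
  87  93  97  97  96  99 101  99 102  98  97  98  98 100  93]
52 [[300.6, 227.9], [304.1, 227.8], [320.2, 227.4]]
[182 181 182 185 154 102  99 103 100 102  99 102 102 105  99 103  97  90
  90  93  98  98  97  97  98  97  99 100  96 101 100  97  99]
57 [[300.6, 235.8], [304.1, 235.7], [320.1, 235.1]]
[178 175 177 151  98  98  95  98 100  97  97  99 100 101  99  96  95  90
  90  92  96  97 101  95  98 100  97  97  95  98 101 100 100]
65 [[300.7, 248.1], [304.2, 248.0], [320.0, 247.4]]
[166 169 169 167 169 140  91  94  95  94  94  94  94  92  93  95  92  82
  88  91  96  99 100  97  96  99  98 100  96  98  99  99  97]
```

View pics/w8.png

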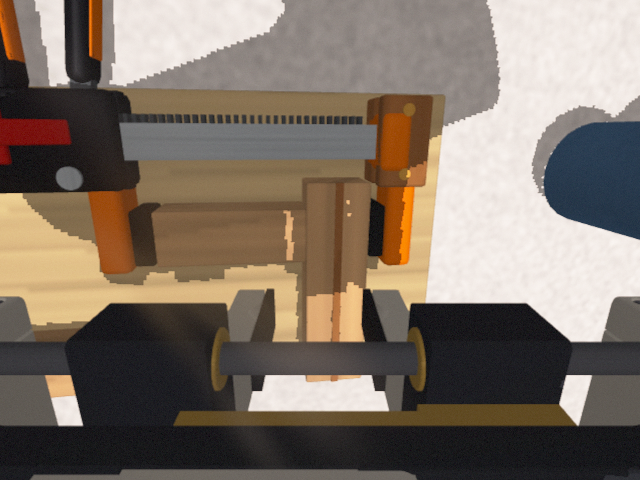

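The close view shows the joint line as only a faint dip in shadow (u≈304): less than 0.5 mm, no open gap, and the stile rests on the fixed pad. Together with the stall at full grip, I take the joint as home. Next I'll turn the other way to face the release tab.

```bash
python3 d.py 0 -65 150
```

```text
offset [  77.1 -154.1  -56.4]
tool axes in clamp [[-1.0, -0.007, -0.017], [-0.01, 0.99, 0.144], [0.015, 0.144, -0.989]]
```

Emit:
{"fn": "jog_arm", "kwargs": {
  "motion": [
    {"offset": [0,0,-30],"roll": -0.12,"hand": 20},
    {"offset": [15,-30,-50],"roll": -0.24,"hand": 0},
    {"offset": [30,-60,-56],"roll": -0.36,"hand": 0},
    {"offset": [45,-90,-56],"roll": -0.48,"hand": 0},
    {"offset": [60,-120,-56],"roll": -0.6,"hand": 0},
    {"offset": [70,-140,-56],"roll": -0.72,"hand": 0},
    {"offset": [77,-154,-56],"roll": -0.84,"hand": 0},
    {"offset": [77,-154,-56],"roll": -0.96,"hand": 0},
    {"offset": [77,-154,-56],"roll": -1.08,"hand": 0},
    {"offset": [77,-154,-56],"roll": -1.2,"hand": 0},
    {"offset": [77,-154,-56],"roll": -1.32,"hand": 0},
    {"offset": [77,-154,-56],"roll": -1.44,"hand": 0},
    {"offset": [77,-154,-56],"roll": -1.56,"hand": 0},
    {"offset": [77,-154,-56],"roll": -1.57,"hand": 0},
    {"offset": [77,-154,-56],"roll": -1.57,"hand": 0}
  ]
}}

```text
clock: 20.73
tool_pos: [0.5376, 0.0226, 0.1504]
orientation: [179.2, 8.3, -83.8]
force: [-0.9, -0.2, 0.5]
opening: 0.0005
```

```bash
python3 t.py; python3 d.py 0 -65 90
python3 - <<'E'
from plant import cams,ctrl
import cv2,pickle
from h import *
o=ctrl.get_obs()
s=cams.snapshot("wrist"); pickle.dump((o,s),open("w9.pkl","wb"))
i=s["img"].astype(int); m=(i[:,:,0]>110)&(i[:,:,1]<60)&(i[:,:,2]<70)
n,l,st,c=cv2.connectedComponentsWithStats(m.astype('uint8'))
for k in range(1,n):
    if st[k,4]>60: print(st[k],c[k].round(1))
t=cams.snapshot("scene")["img"].astype(int); m=(t[:,:,0]>110)&(t[:,:,1]<60)&(t[:,:,2]<70)&(np.indices(m.shape)[0]>200)
n,l,st,c=cv2.connectedComponentsWithStats(m.astype('uint8'))
print([ (st[k].tolist()) for k in range(1,n) if st[k,4]>20])
E
```

```text
20.73 clamp xy mm [  0.5 -65.3] z 0.1504 open 0.52 handle finger -65.6 F clamp [-0.9 -0.1] 0.5
offset [ 8.4 -0.3 59.8]
tool axes in clamp [[0.004, -1.0, -0.014], [-0.989, -0.006, 0.145], [-0.145, 0.013, -0.989]]
[  0  81  21  45 711] [  8.5 105.6]
[ 292  216   56   69 1853] [323.5 245.9]
[[299, 234, 12, 11, 47]]
```

Run:
```python
from h import *
import cv2
o,s=pickle.load(open("w9.pkl","rb"))
for u,v,z in((320,217,.076),(320,217,.068),(292,225,.074),(348,225,.074)):print(z,cl(wray(o,s,u,v,z)))
i=s["img"][205:300:4,320]; print(list(enumerate(i.tolist())))
```

```text
0.076 [-0.0008 -0.0827]
0.068 [-0.0009 -0.0794]
0.074 [ 0.0165 -0.0765]
0.074 [-0.0182 -0.0765]
[(0, [113, 114, 115]), (1, [111, 113, 115]), (2, [112, 113, 115]), (3, [114, 14, 19]), (4, [113, 14, 7]), (5, [127, 15, 14]), (6, [36, 14, 11]), (7, [128, 25, 18]), (8, [16, 19, 19]), (9, [125, 18, 8]), (10, [20, 20, 17]), (11, [124, 12, 5]), (12, [97, 37, 38]), (13, [195, 27, 14]), (14, [214, 22, 13]), (15, [216, 30, 21]), (16, [217, 32, 27]), (17, [214, 27, 24]), (18, [218, 34, 27]), (19, [212, 24, 17]), (20, [50, 41, 44]), (21, [40, 26, 25]), (22, [40, 29, 26]), (23, [39, 27, 27])]
```

```bash
python3 d.py 0 -62 83
```

```text
offset [ 6.7 -0.6 66.6]
tool axes in clamp [[0.004, -1.0, -0.015], [-0.989, -0.006, 0.144], [-0.145, 0.014, -0.989]]
```

Emit:
{"fn": "jog_arm", "kwargs": {
  "motion": [
    {"offset": [2,0,20],"roll": 0,"hand": 0},
    {"offset": [4,0,40],"roll": 0,"hand": 0},
    {"offset": [5,0,55],"roll": 0,"hand": 0},
    {"offset": [6,0,63],"roll": 0,"hand": 0},
    {"offset": [6,0,66],"roll": 0,"hand": 0},
    {"offset": [6,0,66],"roll": 0,"hand": 0}
  ]
}}

```text
clock: 21.33
tool_pos: [0.5358, 0.0267, 0.0826]
orientation: [179.1, 8.3, -83.6]
force: [-0.2, -0.4, 1.3]
opening: 0.0003
```

```bash
python3 t.py; python3 d.py 0 -62 75
```

```text
21.33 clamp xy mm [ -0.8 -61. ] z 0.0826 open 0.35 handle finger -61.2 F clamp [-0.2 -0.4] 1.3
offset [ 2.  -1.   7.3]
tool axes in clamp [[0.007, -1.0, -0.017], [-0.99, -0.009, 0.144], [-0.144, 0.016, -0.989]]
```

Emit:
{"fn": "jog_arm", "kwargs": {
  "motion": [
    {"offset": [0.3,0,2],"roll": 0,"hand": 0},
    {"offset": [0.6,0,4],"roll": 0,"hand": 0},
    {"offset": [0.7,0,5],"roll": 0,"hand": 0},
    {"offset": [0.7,0,5],"roll": 0,"hand": 0}
  ]
}}

```text
clock: 21.67
tool_pos: [0.536, 0.0269, 0.0781]
orientation: [179.2, 8.3, -83.5]
force: [-0.1, 0.4, -0.0]
opening: 0.0004
```

Emit:
{"fn": "jog_arm", "kwargs": {
  "motion": [
    {"offset": [0.3,0,2],"roll": 0,"hand": 0},
    {"offset": [0.4,0,3],"roll": 0,"hand": 0},
    {"offset": [0.4,0,3],"roll": 0,"hand": 0}
  ]
}}

```text
clock: 21.92
tool_pos: [0.536, 0.0268, 0.0748]
orientation: [179.1, 8.3, -83.5]
force: [1.1, -0.5, 0.2]
opening: 0.0004
```

Emit:
{"fn": "jog_arm", "kwargs": {
  "motion": [
    {"offset": [0.3,0,2],"roll": 0,"hand": 0},
    {"offset": [0.4,0,3],"roll": 0,"hand": 0},
    {"offset": [0.4,0,3],"roll": 0,"hand": 0}
  ]
}}

```text
clock: 22.17
tool_pos: [0.5357, 0.0268, 0.0715]
orientation: [179.1, 8.3, -83.5]
force: [1.1, -0.9, 1.3]
opening: 0.0003
```

Emit:
{"fn": "jog_arm", "kwargs": {
  "motion": [
    {"offset": [0.3,0,1],"roll": 0,"hand": 0},
    {"offset": [0.3,0,2],"roll": 0,"hand": 0},
    {"offset": [0.3,0,2],"roll": 0,"hand": 0}
  ]
}}

```text
clock: 22.42
tool_pos: [0.5357, 0.0268, 0.0695]
orientation: [179.1, 8.3, -83.5]
force: [0.9, -0.3, 2.2]
opening: 0.0006
```

Emit:
{"fn": "jog_arm", "kwargs": {
  "motion": [
    {"offset": [0.2,0,1],"roll": 0,"hand": 0},
    {"offset": [0.3,0,2],"roll": 0,"hand": 0},
    {"offset": [0.3,0,2],"roll": 0,"hand": 0}
  ]
}}

```text
clock: 22.67
tool_pos: [0.5358, 0.0268, 0.0679]
orientation: [179.1, 8.3, -83.5]
force: [-1.2, -1.2, 5.6]
opening: 0.0005
```

Emit:
{"fn": "jog_arm", "kwargs": {
  "motion": [
    {"offset": [0.1,0,1],"roll": 0,"hand": 0},
    {"offset": [0.1,0,1],"roll": 0,"hand": 0},
    {"offset": [0.1,0,1],"roll": 0,"hand": 0}
  ]
}}

```text
clock: 22.92
tool_pos: [0.5359, 0.0268, 0.0674]
orientation: [179.2, 8.3, -83.5]
force: [-2.5, -1.1, 9.4]
opening: 0.0003
```

Emit:
{"fn": "jog_arm", "kwargs": {
  "motion": [
    {"offset": [0.1,0,1],"roll": 0,"hand": 0},
    {"offset": [0.1,0,1],"roll": 0,"hand": 0},
    {"offset": [0.1,0,1],"roll": 0,"hand": 0}
  ]
}}

```text
clock: 23.17
tool_pos: [0.5359, 0.0268, 0.0669]
orientation: [179.2, 8.3, -83.5]
force: [-4.1, -1.5, 13.5]
opening: 0.0002
```

```bash
python3 t.py
```

```text
23.17 clamp xy mm [ -0.7 -60.9] z 0.0669 open 0.2 handle finger -61.0 F clamp [-4.2 -1.1] 13.5
```

Emit:
{"fn": "jog_arm", "kwargs": {
  "motion": [
    {"offset": [2,0,-0.3],"roll": 0,"hand": 0},
    {"offset": [4,0,-0.6],"roll": 0,"hand": 0},
    {"offset": [7,0,-1],"roll": 0,"hand": 0},
    {"offset": [10,0,-1.45],"roll": 0,"hand": 0},
    {"offset": [13,0,-1.9],"roll": 0,"hand": 0}
  ]
}}

```text
clock: 23.58
tool_pos: [0.5372, 0.0145, 0.0668]
orientation: [179.2, 8.4, -83.5]
force: [-4.3, 2.3, 12.6]
opening: 0.0006
```

```bash
python3 t.py
```

```text
23.58 clamp xy mm [ -0.7 -73.4] z 0.0668 open 0.6 handle finger -73.7 F clamp [-4.1  2.7] 12.6
```

Emit:
{"fn": "jog_arm", "kwargs": {
  "motion": [
    {"offset": [4,0,-0.6],"roll": 0,"hand": 0},
    {"offset": [8,0,-1.15],"roll": 0,"hand": 0},
    {"offset": [12,0,-1.75],"roll": 0,"hand": 0},
    {"offset": [16,0,-2.3],"roll": 0,"hand": 0},
    {"offset": [20,0,-2.9],"roll": 0,"hand": 0},
    {"offset": [24,0,-3.5],"roll": 0,"hand": 0}
  ]
}}

```text
clock: 24.08
tool_pos: [0.5398, -0.0097, 0.0667]
orientation: [179.1, 8.4, -83.5]
force: [-5.2, 3.8, 12.4]
opening: 0.0004
```

```bash
python3 t.py
python3 - <<'E'
from plant import cams,ctrl
import cv2
from h import *
s=cams.snapshot("scene")
t=s["img"].astype(int); m=(t[:,:,0]>110)&(t[:,:,1]<60)&(t[:,:,2]<70)
m[:200]=0
n,l,st,c=cv2.connectedComponentsWithStats(m.astype('uint8'))
for k in range(1,n):
    if st[k,4]>15: print(st[k].tolist(),c[k].round(1),cl(ray(s,*c[k],.06)))
E
```

```text
24.08 clamp xy mm [ -0.7 -97.7] z 0.0667 open 0.41 handle finger -97.9 F clamp [-4.8  4.4] 12.4
[237, 220, 6, 4, 17] [239.4 221.2] [ 0.0924 -0.2208]
```

Emit:
{"fn": "jog_arm", "kwargs": {
  "motion": [
    {"offset": [4,0,-0.6],"roll": 0,"hand": 0},
    {"offset": [8,0,-1.15],"roll": 0,"hand": 0},
    {"offset": [12,0,-1.75],"roll": 0,"hand": 0},
    {"offset": [16,0,-2.3],"roll": 0,"hand": 0},
    {"offset": [20,0,-2.9],"roll": 0,"hand": 0},
    {"offset": [24,0,-3.5],"roll": 0,"hand": 0},
    {"offset": [28,0,-4.1],"roll": 0,"hand": 0},
    {"offset": [31,0,-4.5],"roll": 0,"hand": 0}
  ]
}}

```text
clock: 24.8
tool_pos: [0.5433, -0.041, 0.0667]
orientation: [179.1, 8.3, -83.5]
force: [-4.6, 3.8, 13.3]
opening: 0.0003
```

```bash
python3 t.py
```

```text
24.8 clamp xy mm [  -0.5 -129.2] z 0.0667 open 0.35 handle finger -129.4 F clamp [-4.2  4.3] 13.3
```

Emit:
{"fn": "jog_arm", "kwargs": {
  "motion": [
    {"offset": [2,0,-0.3],"roll": 0,"hand": 0},
    {"offset": [4,0,-0.6],"roll": 0,"hand": 0},
    {"offset": [6,0,-0.9],"roll": 0,"hand": 0},
    {"offset": [6,0,-0.9],"roll": 0,"hand": 0}
  ]
}}

```text
clock: 25.13
tool_pos: [0.5443, -0.0467, 0.0666]
orientation: [179.2, 8.4, -83.5]
force: [-4.0, 3.5, 11.6]
opening: 0.0005
```

Emit:
{"fn": "jog_arm", "kwargs": {
  "motion": [
    {"offset": [1,0,-0.15],"roll": 0,"hand": 0},
    {"offset": [2,0,-0.3],"roll": 0,"hand": 0},
    {"offset": [2,0,-0.3],"roll": 0,"hand": 0}
  ]
}}

```text
clock: 25.38
tool_pos: [0.5448, -0.0483, 0.0666]
orientation: [179.2, 8.4, -83.5]
force: [-2.4, 4.8, 11.2]
opening: 0.0006
```

Emit:
{"fn": "jog_arm", "kwargs": {
  "motion": [
    {"offset": [1,0,-0.15],"roll": 0,"hand": 0},
    {"offset": [2,0,-0.3],"roll": 0,"hand": 0},
    {"offset": [2,0,-0.3],"roll": 0,"hand": 0}
  ]
}}

```text
clock: 25.63
tool_pos: [0.5453, -0.0503, 0.0666]
orientation: [179.2, 8.4, -83.5]
force: [-1.0, 4.2, 9.3]
opening: 0.0007
```

Emit:
{"fn": "jog_arm", "kwargs": {
  "motion": [
    {"offset": [1,0,0],"roll": 0,"hand": 0},
    {"offset": [2,0,0.2],"roll": 0,"hand": 0},
    {"offset": [2,0,0.3],"roll": 0,"hand": 0}
  ]
}}

```text
clock: 25.88
tool_pos: [0.5456, -0.0522, 0.0661]
orientation: [179.2, 8.4, -83.5]
force: [-1.4, 5.2, 10.3]
opening: 0.0005
```

Emit:
{"fn": "jog_arm", "kwargs": {
  "motion": [
    {"offset": [1,0,-0.1],"roll": 0,"hand": 0},
    {"offset": [2,0,-0.2],"roll": 0,"hand": 0},
    {"offset": [2,0,-0.2],"roll": 0,"hand": 0}
  ]
}}

```text
clock: 26.13
tool_pos: [0.546, -0.0542, 0.066]
orientation: [179.2, 8.4, -83.5]
force: [-2.5, 4.8, 9.3]
opening: 0.0006
```

```bash
python3 t.py
python3 - <<'E'
from plant import cams,ctrl
import cv2,numpy as np
from h import *
s=cams.snapshot("scene"); pickle.dump(s,open("s10.pkl","wb"))
i=s["img"].astype(int); m=((i[:,:,0]>150)&(i[:,:,1]>50)&(i[:,:,1]<120)&(i[:,:,2]<60)); m[:200]=0
n,l,st,c=cv2.connectedComponentsWithStats(m.astype('uint8'))
for k in range(1,n):
    if st[k,4]>15: print(st[k].tolist(),c[k].round(1),cl(ray(s,*c[k],.05)))
cv2.imwrite("pics/s10.png",cv2.resize(s["img"][190:310,225:375,::-1],None,fx=5,fy=5,interpolation=cv2.INTER_CUBIC))
E
```

```text
26.13 clamp xy mm [   0.8 -142.5] z 0.066 open 0.63 handle finger -142.8 F clamp [-2.  5.] 9.3
[272, 238, 16, 10, 66] [279.6 242.6] [ 0.0511 -0.0775]
[342, 275, 12, 9, 50] [347.8 279.1] [-0.0008  0.1545]
[326, 285, 18, 12, 89] [334.5 290.5] [0.0526 0.1648]
```

Run:
```python
from h import *
import cv2
for f in("scene.pkl","s2.pkl","s5.pkl","s6.pkl","s10.pkl"):
    s=pickle.load(open(f,"rb"))
    i=s["img"].astype(int); m=((i[:,:,0]>150)&(i[:,:,1]>50)&(i[:,:,1]<120)&(i[:,:,2]<60)); m[:200]=0
    n,l,st,c=cv2.connectedComponentsWithStats(m.astype('uint8'))
    print(f,[(st[k].tolist(),cl(ray(s,*c[k],.05)).tolist()) for k in range(1,n) if st[k,4]>15])
```

```text
scene.pkl [([283, 248, 16, 9, 64], [0.0511, -0.0265]), ([343, 276, 11, 8, 47], [-0.0013, 0.1545]), ([326, 285, 18, 12, 88], [0.0523, 0.1647])]
s2.pkl [([284, 249, 17, 10, 74], [0.051, -0.0194]), ([342, 275, 14, 9, 53], [-0.0026, 0.1547]), ([326, 285, 18, 12, 90], [0.0524, 0.1649])]
s5.pkl [([287, 251, 17, 10, 72], [0.0503, -0.0055]), ([342, 275, 14, 9, 53], [-0.0026, 0.1547]), ([326, 285, 18, 12, 90], [0.0524, 0.1649])]
s6.pkl [([288, 251, 16, 11, 73], [0.0507, -0.0042]), ([342, 275, 14, 9, 53], [-0.0026, 0.1547]), ([326, 285, 18, 12, 90], [0.0524, 0.1649])]
s10.pkl [([272, 238, 16, 10, 66], [0.0511, -0.0775]), ([342, 275, 12, 9, 50], [-0.0008, 0.1545]), ([326, 285, 18, 12, 89], [0.0526, 0.1648])]
```

By the jaw's position, the head is at about 0.003–0.004. I'll pull the last few millimetres until the force rises at the stop.

Emit:
{"fn": "jog_arm", "kwargs": {
  "motion": [
    {"offset": [1,0,0],"roll": 0,"hand": 0},
    {"offset": [2,0,0.2],"roll": 0,"hand": 0},
    {"offset": [3,0,0.1],"roll": 0,"hand": 0},
    {"offset": [3,0,0.1],"roll": 0,"hand": 0}
  ]
}}

```text
clock: 26.52
tool_pos: [0.546, -0.0551, 0.0651]
orientation: [179.2, 8.5, -83.5]
force: [-1.5, 15.8, 9.1]
opening: 0.0004
```

```bash
cat > j.py <<'E'
from h import *
from plant import cams
import cv2
s=cams.snapshot("scene")
i=s["img"].astype(int); m=((i[:,:,0]>150)&(i[:,:,1]>50)&(i[:,:,1]<120)&(i[:,:,2]<60)); m[:200]=0
n,l,st,c=cv2.connectedComponentsWithStats(m.astype('uint8'))
print([cl(ray(s,*c[k],.05)).tolist() for k in range(1,n) if st[k,4]>15])
E
python3 t.py; python3 j.py
```

```text
26.52 clamp xy mm [   0.8 -143.4] z 0.0651 open 0.45 handle finger -143.6 F clamp [ 0.1 15.9] 9.1
[[0.0511, -0.0775], [-0.0008, 0.1545], [0.0526, 0.1648]]
```

The force rose to 16 N with the jaw no longer moving, so the head is at the end stop. Letting go and retreating.

Emit:
{"fn": "jog_arm", "kwargs": {
  "motion": [
    {"offset": [-2,0,0],"roll": 0,"hand": 0},
    {"offset": [-4,0,-2],"roll": 0,"hand": 0},
    {"offset": [-5,0,-8],"roll": 0,"hand": 0},
    {"offset": [-7,0,-25],"roll": 0,"hand": 0},
    {"offset": [-10,0,-55],"roll": 0,"hand": 0},
    {"offset": [-15,0,-95],"roll": 0,"hand": 0},
    {"offset": [-20,0,-130],"roll": 0,"hand": 0},
    {"offset": [-20,0,-150],"roll": 0,"hand": 0},
    {"offset": [-20,0,-150],"roll": 0,"hand": 0},
    {"offset": [-20,0,-150],"roll": 0,"hand": 0}
  ]
}}

```text
clock: 27.4
tool_pos: [0.5483, -0.0597, 0.2171]
orientation: [179.3, 8.3, -83.5]
force: [-0.7, 0.2, -0.6]
opening: 0.0003
```

```bash
python3 t.py; python3 j.py
python3 - <<'E'
from plant import cams,ctrl
import cv2
from h import *
o=ctrl.get_obs(); s=cams.snapshot("wrist"); pickle.dump((o,s),open("w11.pkl","wb"))
T=np.eye(4);T[:3,:3]=Ro.from_euler("xyz",o["orientation"],degrees=True).as_matrix();T[:3,3]=o["tool_pos"];C=np.linalg.inv(T@s["T_tool_cam"])
for p in((0,-140,65),(57,97,42),(-67,-142,47)):
    q=C@np.r_[O+RC@[p[0]/1e3,p[1]/1e3],p[2]/1e3,1];a=s["K"]@q[:3];print(p,(a[:2]/a[2]).round())
for n in("scene","top"):
    a=pickle.load(open(n+".pkl","rb"))["img"];b=cams.snapshot(n)["img"]
    m=(cv2.absdiff(a,b).max(2)>45).astype('uint8');k,l,st,c=cv2.connectedComponentsWithStats(m)
    print(n,[st[j].tolist() for j in range(1,k) if st[j,4]>25])
E
```

```text
27.4 clamp xy mm [   2.6 -148.3] z 0.2171 open 0.29 handle finger -148.4 F clamp [-0.7  0.3] -0.6
[[0.0508, -0.0771], [-0.0011, 0.1546], [0.0526, 0.1648]]
(0, -140, 65) [318. 210.]
(57, 97, 42) [267. 394.]
(-67, -142, 47) [395. 201.]
scene [[230, 0, 77, 44, 1383], [314, 0, 50, 80, 2578], [416, 2, 9, 6, 26], [245, 7, 19, 8, 96], [426, 28, 5, 20, 50], [263, 36, 4, 14, 34], [234, 44, 23, 12, 97], [288, 53, 20, 25, 294], [235, 61, 32, 8, 108], [240, 69, 33, 6, 88], [439, 86, 8, 8, 26], [246, 94, 36, 14, 172], [385, 95, 34, 82, 1120], [282, 117, 14, 9, 66], [455, 119, 52, 60, 1869], [244, 123, 37, 23, 307], [235, 126, 73, 47, 973], [250, 135, 147, 137, 6601], [264, 139, 7, 6, 27], [424, 164, 22, 7, 61], [394, 186, 97, 32, 955], [311, 275, 9, 7, 33]]
top [[215, 111, 248, 369, 32912], [278, 210, 5, 12, 35], [296, 221, 29, 19, 414], [634, 234, 6, 15, 55], [387, 260, 253, 220, 28128], [596, 346, 21, 36, 653], [360, 379, 18, 8, 61], [337, 386, 20, 15, 139], [317, 399, 18, 13, 136], [304, 409, 13, 12, 92]]
```

The jaw position suggests the head is at 0 to 4 mm. I'll check it more exactly from the wrist image, which covers both the handle's rear face and the head-to-stop gap.

Run:
```python
from h import *
o,s=pickle.load(open("w11.pkl","rb"));g=s["img"].astype(int).sum(2)//3
T=np.eye(4);T[:3,:3]=Ro.from_euler("xyz",o["orientation"],degrees=True).as_matrix();T[:3,3]=o["tool_pos"];C=np.linalg.inv(T@s["T_tool_cam"])
def prof(x,ys,z):
    r=[]
    for y in ys:
        q=C@np.r_[O+RC@[x/1e3,y/1e3],z/1e3,1];a=s["K"]@q[:3];u,v=np.round(a[:2]/a[2]).astype(int);r.append((int(y),s["img"][v,u].tolist()))
    return r
for x,z,lo,hi in((-75,47,-156,-110),(-100,47,-156,-110),(20,45,-160,-120),(-22,45,-160,-120)):
    print(x,z,prof(x,np.arange(lo,hi,2),z))
```

```text
-75 47 [(-156, [146, 136, 133]), (-154, [143, 136, 131]), (-152, [143, 134, 131]), (-150, [144, 135, 130]), (-148, [140, 131, 127]), (-146, [131, 91, 76]), (-144, [131, 58, 0]), (-142, [148, 68, 4]), (-140, [90, 38, 8]), (-138, [17, 19, 18]), (-136, [24, 22, 26]), (-134, [24, 20, 27]), (-132, [21, 22, 18]), (-130, [21, 23, 23]), (-128, [24, 20, 24]), (-126, [21, 19, 18]), (-124, [10, 6, 3]), (-122, [16, 18, 12]), (-120, [121, 112, 106]), (-118, [142, 136, 131]), (-116, [144, 136, 134]), (-114, [144, 135, 133]), (-112, [146, 137, 133])]
-100 47 [(-156, [144, 135, 133]), (-154, [145, 135, 132]), (-152, [143, 136, 131]), (-150, [144, 138, 133]), (-148, [143, 134, 132]), (-146, [132, 91, 73]), (-144, [136, 65, 14]), (-142, [146, 67, 4]), (-140, [96, 47, 7]), (-138, [11, 12, 20]), (-136, [15, 14, 16]), (-134, [20, 17, 17]), (-132, [18, 14, 20]), (-130, [17, 10, 14]), (-128, [23, 22, 25]), (-126, [21, 18, 21]), (-124, [21, 17, 21]), (-122, [22, 19, 25]), (-120, [128, 117, 112]), (-118, [144, 136, 129]), (-116, [143, 135, 129]), (-114, [143, 135, 133]), (-112, [149, 140, 136])]
20 45 [(-160
[... 204 characters left out ...]
), (-142, [182, 116, 64]), (-140, [186, 117, 63]), (-138, [56, 33, 21]), (-136, [77, 43, 27]), (-134, [51, 37, 35]), (-132, [59, 56, 60]), (-130, [57, 54, 56]), (-128, [58, 57, 57]), (-126, [58, 56, 56]), (-124, [59, 54, 57]), (-122, [57, 53, 54])]
-22 45 [(-160, [108, 68, 39]), (-158, [108, 68, 37]), (-156, [107, 68, 41]), (-154, [103, 64, 38]), (-152, [99, 63, 36]), (-150, [97, 58, 33]), (-148, [93, 58, 34]), (-146, [92, 56, 28]), (-144, [93, 58, 29]), (-142, [98, 62, 36]), (-140, [89, 55, 30]), (-138, [14, 10, 15]), (-136, [13, 16, 15]), (-134, [15, 13, 16]), (-132, [22, 21, 20]), (-130, [14, 15, 13]), (-128, [15, 18, 14]), (-126, [19, 17, 23]), (-124, [14, 14, 19]), (-122, [19, 16, 22])]
```

```bash
python3 -c "
from plant import order
print(order.close_job())"
```

```text
the job is handed in; nothing more can be done
None
```

I pumped the trigger about six times, easing off near the end, until the last squeeze stalled. I then pressed the red lever at 9–14 N, drew the head back to its end stop, let go and handed the job in at about 27.5 s. No verdict came back.

**Last checks**
- **Joint:** closed. The final squeeze stalled about 1 mm short of the trigger's own stop with the grip still commanded tighter. The close image showed only a faint line, which I estimate at under 0.5 mm. An earlier, more distant image gave about 0.6–0.75 mm. I did not repeat a squeeze to confirm it.
- **Head:** at the stop. The pull rose from 5 to 16 N and the jaw stopped moving. The images put the head at 0–4 mm, inside the 6 mm limit but not exactly zero.
- **Clear of everything:** after I lifted away, the force on the tool was back to about zero and the gripper was clear. I did not check separately that the lever and trigger had sprung back.
- **Frame and bystanders:** I did not measure the frame's final pose. The jaw areas checked in the scene camera looked as expected. The arm never worked near the bystanders.

**Things that went wrong on the way**
- One squeeze gained almost nothing, because the fingers had not opened far enough for the trigger to return fully. I opened wider after that.
- Turning the wrist the wrong way ran joint 6 to its limit and left the tool tilted by 8°. The lever work was done with that tilt.
- During the squeezes the arm itself pushed or pulled on the clamp by up to 13 N.

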